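Unhook the carrier plates and pile them in the docked tray

TASK

The tray lies the wrong way round: turn it end for end and slide it fully home in its dock. Then free every carrier plate from its clamp station, lifting the sprung hold-down finger and swinging it aside first, and stack all the plates on the tray's raised pad as one square, flush pile, lengthwise along the tray. Finally swing every finger back down over its empty seat, leaving the tray home and the other things on the bench where they are.

Things in the scene. Friction and masses are not known exactly. Their poses are not given: they have to be found in the camera images.
- station_0: Clamp station fixed to the table; one of the three may be empty. Grey base 60 mm wide, x -50 to +80 mm, 6 mm thick, with a black seat block (70 x 34 mm, top 16 mm above the table) for a plate. Origin: at table height under the centre of the clamped plate; +x runs along the station to the post, whose upright axis is at x = +62 mm.
- grip_0 (a point): Centre of the black wing grip on station_0's hold-down finger, on the post's axis, 50 mm above the table when down. Wing: 40 mm along this frame's x, 10 mm thick (y), 32 to 59 mm above the table. The 9 mm wide steel finger under it reaches 41 mm towards -x of this frame, over the plate; 32 mm out a nib 8 mm thick points 7 mm down.
- lift_0 (a joint): Height of station_0's finger, m: 0 pressing on a plate, -0.002 and 0.022 at its stops. A spring pulls it down with 6 N at 0, 11.5 N at the top; let go, it goes down again. The nib is clear of the plate from 0.008.
- finger_0 (a joint): Swing of station_0's finger about the post, rad: 0 over the plate, counter-clockwise from above positive, stops at -1.6 and 1.6; light friction, stays where it is left. With the nib in the plate's hole it cannot swing. From 1.25 either way the plate can be lifted straight up.
- plate_0: Aluminium carrier plate 80 x 50 x 8 mm, 85 g, with a 12 mm square hole near one end (x = +30 mm). Origin: centre of its underside; x along the 80 mm, z up. If present it starts on the seat of station_0, underside 16 mm above the table, the finger's nib in its hole; it overhangs the seat by 8 mm at each side. None if absent.
- station_1: Clamp station fixed to the table; one of the three may be empty. Grey base 60 mm wide, x -50 to +80 mm, 6 mm thick, with a black seat block (70 x 34 mm, top 16 mm above the table) for a plate. Origin: at table height under the centre of the clamped plate; +x runs along the station to the post, whose upright axis is at x = +62 mm.
- grip_1 (a point): Centre of the black wing grip on station_1's hold-down finger, on the post's axis, 50 mm above the table when down. Wing: 40 mm along this frame's x, 10 mm thick (y), 32 to 59 mm above the table. The 9 mm wide steel finger under it reaches 41 mm towards -x of this frame, over the plate; 32 mm out a nib 8 mm thick points 7 mm down.
- lift_1 (a joint): Height of station_1's finger, m: 0 pressing on a plate, -0.002 and 0.022 at its stops. A spring pulls it down with 6 N at 0, 11.5 N at the top; let go, it goes down again. The nib is clear of the plate from 0.008.
- finger_1 (a joint): Swing of station_1's finger about the post, rad: 0 over the plate, counter-clockwise from above positive, stops at -1.6 and 1.6; light friction, stays where it is left. With the nib in the plate's hole it cannot swing. From 1.25 either way the plate can be lifted straight up.
- plate_1: Aluminium carrier plate 80 x 50 x 8 mm, 85 g, with a 12 mm square hole near one end (x = +30 mm). Origin: centre of its underside; x along the 80 mm, z up. If present it starts on the seat of station_1, underside 16 mm above the table, the finger's nib in its hole; it overhangs the seat by 8 mm at each side. None if absent.
- station_2: Clamp station fixed to the table; one of the three may be empty. Grey base 60 mm wide, x -50 to +80 mm, 6 mm thick, with a black seat block (70 x 34 mm, top 16 mm above the table) for a plate. Origin: at table height under the centre of the clamped plate; +x runs along the station to the post, whose upright axis is at x = +62 mm.
- grip_2 (a point): Centre of the black wing grip on station_2's hold-down finger, on the post's axis, 50 mm above the table when down. Wing: 40 mm along this frame's x, 10 mm thick (y), 32 to 59 mm above the table. The 9 mm wide steel finger under it reaches 41 mm towards -x of this frame, over the plate; 32 mm out a nib 8 mm thick points 7 mm down.
- lift_2 (a joint): Height of station_2's finger, m: 0 pressing on a plate, -0.002 and 0.022 at its stops. A spring pulls it down with 6 N at 0, 11.5 N at the top; let go, it goes down again. The nib is clear of the plate from 0.008.
- finger_2 (a joint): Swing of station_2's finger about the post, rad: 0 over the plate, counter-clockwise from above positive, stops at -1.6 and 1.6; light friction, stays where it is left. With the nib in the plate's hole it cannot swing. From 1.25 either way the plate can be lifted straight up.
- plate_2: Aluminium carrier plate 80 x 50 x 8 mm, 85 g, with a 12 mm square hole near one end (x = +30 mm). Origin: centre of its underside; x along the 80 mm, z up. If present it starts on the seat of station_2, underside 16 mm above the table, the finger's nib in its hole; it overhangs the seat by 8 mm at each side. None if absent.
- tray: Loose grey tray, floor 150 x 100 x 5 mm, 300 g. Origin: centre of its underside; x along the 150 mm. Its +x edge has a middle notch 24 mm wide, 20 mm deep; at its -x end stands an upright pull. It starts flat on the table, pull away from the robot, the wrong end facing the dock. It may get knocked a few cm.
- tray_pull (a point): Point on the tray's pull, 30 mm above the tray's underside, at tray x = -64 mm. The pull is a wall 10 mm thick (tray x), 44 mm wide (tray y), up to 40 mm high; the tray can be lifted or pushed by it.
- tray_pad (a point): Centre of the top of the black pad on the tray (56 x 34 mm, top 17 mm above the tray's underside), at tray x = +15 mm. Plates laid lengthwise along the tray overhang it on all sides.
- dock: Fixed aluminium dock, open to the robot (-x). Its frame is that of the tray when home. Rails 13 mm high, inner faces y = +-52 mm (2 mm play a side), x -10 to 75 mm, mouth flared from x = -38 mm; lips 9 mm up reach 6 mm over the tray's edges from x = 0, so it must slide in along the table. End stop at x = 75 mm, with a key 16 mm wide out to x = 57 mm, which only the tray's notched end passes.
- usb_stick: Dark USB stick, 50 mm; a bystander, to be left alone.
- tape_roll: Roll of masking tape, 103 mm across, 25 mm high; a bystander, to be left alone.
- timer: White bench timer, 55 mm high; a bystander, to be left alone.
- medium_a: Small medicine-type bottle with pink contents and blue cap, 88 mm high; a bystander, to be left alone.
- rubber_bulb: Red rubber bulb, 68 mm; a bystander, to be left alone.

How it is judged:
By the outcome, as a careful person would: the job done as asked, in the order asked, and still so for the second after the job is handed in, with the robot touching nothing.
Of plate_0, plate_1, plate_2 only 2 to 3 are there at a start; the rules pass over those that are not, and their reading is None.
At some moment in a run one of tray may be knocked a few centimetres aside while the robot is not near it.
It also fails if it takes over 210 s, if anything falls off the work surface, if the arm or the gripper's body presses on something with over 40 N, if the wrist force passes 120 N, or if a joint passes its speed limit or range.

ROBOT

A 7-joint arm with a two-finger parallel gripper is mounted at the origin on a cart in front of the work surface, level with it; the furniture and walls round the work are solid. World frame = base frame: x ahead of the robot, y to its left, z up, the work surface at z = 0. Lengths are in m, angles in rad, forces in N, time in s.
With the tool pointing down it reaches from about 0.4 to 0.85 m from the base axis. Payload 4.5 kg.
Tool frame: the origin (TCP) lies at the very end of the fingers, on their centre line; the grasp point (between the pads) lies 19 mm behind it (tcp_to_grasp is the z of the grasp point in the tool frame, in m); z points along the fingers, y is the line along which they close (so a half turn about z gives the same grasp; the last joint's range is limited). The gripper opens to 88 mm and grips with 3 to 60 N. Pads are 18 mm wide; open, the fingers measure 123 mm over their backs; the gripper's body (75 mm by 187 mm) begins 45 mm behind the grasp point.
Start: joints at [1.345, 0.689, -0.195, 1.565, 0.157, 0.902, -0.215], TCP at [0.161, -0.604, 0.239] pointing down, gripper open.
Joint ranges: [-3.01, 3.01], [-0.46, 2.08], [-1.47, 1.51], [0.13, 2.56], [-1, 4.14], [0.04, 2.09], [-2.66, 2.66]. Speed limits (rad/s): [2.57, 2.57, 3.14, 3.14, 3.14, 3.14, 3.14].

INTERFACE

Orientations are given as a unit quaternion [x, y, z, w].
In Python, from plant import * gives the robot as it stands. The module is installed in compiled form; this text tells all that it offers.
- The arm moves only by the shell command python3 -m jog 'ROWS' [OPENING] [FORCE]. ROWS is JSON, a list that holds one entry, the list of rows, each a list of 6 numbers: the shift along the tool's x, y, z in m, then the turn, a rotation vector about the tool's x, y, z in rad. In form: [[[dx, dy, dz, ax, ay, az], ...]]. A call has 1 to 12 rows; each row shifts and turns the commanded pose from where the row before left it, along the tool's axes as they then stand; what a row does not reach is not made up. A row lasts 1/8 s, in which the tool goes at most 62.5 mm and 10.7 degrees, less where a joint would pass 70% of its speed; a pose out of reach is approached as far as the arm can. A call with a gripper value outside its range is refused whole. OPENING is the finger opening in m, from 0 to 0.0881, set as the call begins (- or left out, the last holds). The fingers move at their own pace and stop on an object; FORCE is the grip in N (left out, the last holds). Time passes only in rows, so rows that do not move let the fingers close. It gives the time, the measured TCP pose, the force, the opening and the grip force at its end, in the units of the state.
- get_state(): the state, without advancing time (a new reading comes with each control period).
- snapshot(name): name is "scene" or "top" or "wrist"; returns a dict with "frame" (400x640x3 uint8, red, green, blue), "mtx" (3x3 intrinsics, pixels), "xyz" and "orientation" of the camera in the world; the wrist camera has in their place "mount" (4x4, takes a point from camera to tool coordinates, whose origin is the TCP and whose axes are the flange's). Camera axes: x right, y down, z forward; pixel columns grow to the right and rows downward; lengths in m; the calibration is good to about 2 mm. A picture is of the moment at which its call begins: read the wrist's pose just before it. There is no depth.
- finish_job(): hands the job in; it is judged then, once.
The state is a dict: "clock": time; "q": joint angles; "qd": joint speeds; "joint_torque": joint torques, N m; "tool_pos": TCP position; "eef_rot": TCP orientation; "contact_force": force on the tool from outside, world axes, zero at the start; "moment": the same for the moment, N m; "opening": opening from 0.0 (shut) to 1.0 (fully open); "finger_force": force on a finger pad.
Only numpy, scipy, OpenCV 4.12 (cv2) and the standard library are available. Lean on these libraries where they do the work, as an engineer would, in place of code of your own. Each camera call takes 0.05 s, during which the arm holds its last target. There are 200 camera calls.

## Working session

There is one attempt and no reset: what is moved stays moved. The work goes in short steps, Python scripts to look and compute and a shell command to move; the robot and the scene stay as the last step left them, time stands still between calls to the robot, and variables do not carry over. Pictures are saved under pics/ and viewed, at most 14 in all, crops included, and the job is handed in when it is done.

```bash
mkdir -p pics; cat > h.py <<'E'
from plant import *
import numpy as np, cv2
from scipy.spatial.transform import Rotation as R
def cam(n):
    s=get_state(); d=snapshot(n); K=np.array(d["mtx"])
    if n=="wrist":
        T=np.eye(4);T[:3,:3]=R.from_quat(s["eef_rot"]).as_matrix();T[:3,3]=s["tool_pos"]
        M=T@np.array(d["mount"]); return d["frame"],K,M[:3,:3],M[:3,3]
    o=np.array(d["orientation"]); Rm=R.from_quat(o).as_matrix() if o.size==4 else o
    return d["frame"],K,Rm,np.array(d["xyz"])
def ray(c,uv,z):
    _,K,Rm,p=c; uv=np.atleast_2d(uv).astype(float)
    v=(Rm@np.linalg.inv(K)@np.c_[uv,np.ones(len(uv))].T).T
    return p+v*((z-p[2])/v[:,2])[:,None]
def proj(c,P):
    _,K,Rm,p=c; q=(K@Rm.T@(np.atleast_2d(P)-p).T).T; return q[:,:2]/q[:,2:]
def tri(c1,u1,c2,u2):
    A=[];b=[]
    for c,u in((c1,u1),(c2,u2)):
        v=c[2]@np.linalg.inv(c[1])@np.r_[u,1.];v/=np.linalg.norm(v);P=np.eye(3)-np.outer(v,v);A.append(P);b.append(P@c[3])
    return np.linalg.lstsq(np.vstack(A),np.hstack(b),rcond=None)[0]
def save(c,n,box=None,s=1):
    f=c[0][:,:,::-1]
    if box: f=f[box[1]:box[3],box[0]:box[2]]
    cv2.imwrite("pics/"+n+".png",cv2.resize(f,None,fx=s,fy=s,interpolation=cv2.INTER_CUBIC))
E
python3 - <<'E'
from h import *
for n in("scene","top"):
    c=cam(n);save(c,n+"0",s=1.25);print(n,c[1].tolist(),c[2].round(3).tolist(),c[3])
s=get_state();print(s)
print(snapshot("wrist")["mount"])
E
```

```text
scene [[386.2175589814499, 0.0, 320.49019317201254], [0.0, 386.2175589814499, 193.8375334509338], [0.0, 0.0, 1.0]] [[0.923, 0.241, -0.301], [0.385, -0.58, 0.718], [-0.002, -0.778, -0.628]] [ 0.81334129 -0.61818194  0.57881644]
top [[428.719800838631, 0.0, 323.8896742927395], [0.0, 428.719800838631, 199.11211684164002], [0.0, 0.0, 1.0]] [[0.018, -0.988, 0.151], [-1.0, -0.019, -0.008], [0.011, -0.151, -0.989]] [0.40848424 0.0061518  1.01338255]
{'clock': 0.1, 'q': array([ 1.34480049,  0.68987775, -0.19450933,  1.56618394,  0.15729168,
        0.90248455, -0.21507489]), 'qd': array([ 0.00042676, -0.00146806,  0.00111322, -0.00360914,  0.0011069 ,
       -0.00068365,  0.00015349]), 'joint_torque': array([-3.44698696e-03, -5.28506041e+01, -1.27145983e+00, -1.53839743e+01,
       -5.25128294e-02,  2.02697491e-03,  4.59104865e-05]), 'tool_pos': array([ 0.16037164, -0.60352336,  0.23801885]), 'eef_rot': array([ 9.91569567e-01,  1.29573074e-01, -1.56899294e-04, -7.66706725e-04]), 'contact_force': array([ 0.51301912,  0.35679498, -0.35738556]), 'moment': array([ 0.02180958,  0.03693181, -0.00079798]), 'finger_force': 0.0, 'opening': 0.9973221370309008}
[[ 4.77340718e-04 -9.50877378e-01 -3.09567413e-01  7.99054676e-02]
 [ 9.99999885e-01  4.68887352e-04  1.01710599e-04  7.37256633e-04]
 [ 4.84379370e-05 -3.09567426e-01  9.50877493e-01 -1.45202733e-01]
 [ 0.00000000e+00  0.00000000e+00  0.00000000e+00  1.00000000e+00]]
```

View pics/top0.png

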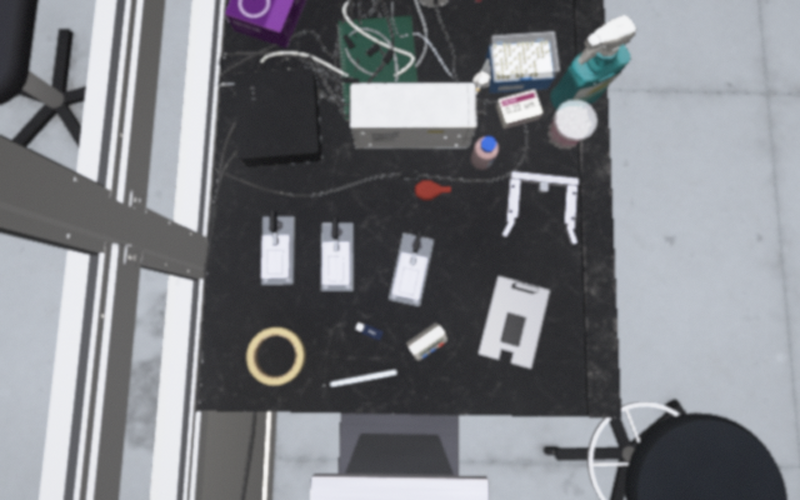

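View pics/scene0.png

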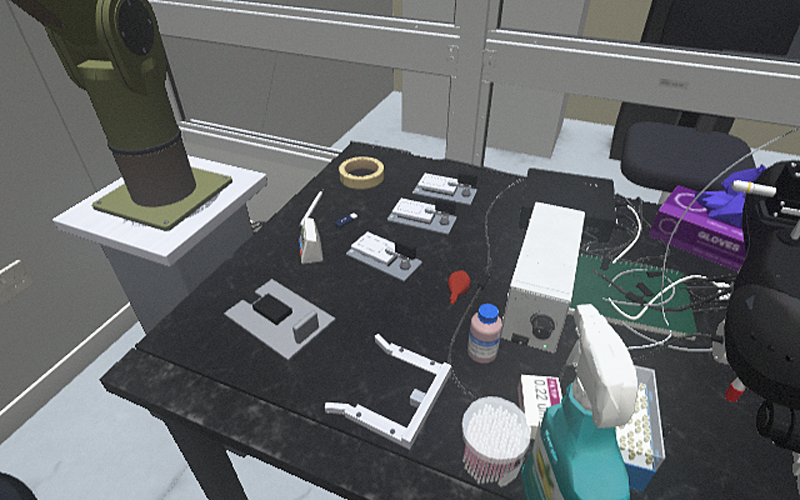

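The top view shows all three stations holding plates at (277,258), (337,262) and (410,270). The tray is at (515,320) with its pull on the far side and its notch towards the robot. The dock is at (543,205), opening towards the robot. The scene view shows the timer near (310,240) and the bottle near (485,335). Next I'll get rough positions.

```bash
python3 - <<'E'
from h import *
c=cam("top");f=c[0]
g=cv2.cvtColor(f,cv2.COLOR_RGB2HSV)
m=((g[:,:,2]>110)&(g[:,:,1]<60)).astype(np.uint8)
m[:, :180]=0;m[:,480:]=0;m[:125]=0;m[320:]=0
cs,_=cv2.findContours(m,cv2.RETR_EXTERNAL,cv2.CHAIN_APPROX_NONE)
for k in cs:
    if cv2.contourArea(k)<60: continue
    r=cv2.minAreaRect(k);b=cv2.boxPoints(r)
    for z in (0.006,):
        W=ray(c,b,z)[:,:2]
        print(np.round(r[0],1),cv2.contourArea(k),W.round(3).tolist(),"ctr",ray(c,[r[0]],z)[0,:2].round(3),"sides",np.linalg.norm(W[0]-W[1]).round(3),np.linalg.norm(W[1]-W[2]).round(3))
print("timer,tape,usb,bulb,bottle",ray(c,np.array([[427,342],[275,356],[368,330],[432,189],[486,150]])/1.25,0.02)[:,:2].round(3))
print("dock corners: stop outer L,R; mouth L,R",ray(c,np.array([[511,173],[579,180],[505,234],[575,241]])/1.25,0.013)[:,:2].round(3))
E
```

```text
[290.5 302.1] 252.0 [[0.316, 0.132], [0.341, 0.011], [0.328, 0.008], [0.303, 0.13]] ctr [0.322 0.07 ] sides 0.124 0.013
[341.9 273. ] 442.5 [[0.383, -0.005], [0.427, -0.066], [0.396, -0.088], [0.353, -0.027]] ctr [ 0.39  -0.047] sides 0.075 0.038
[411.1 257.3] 2752.0 [[0.366, -0.138], [0.517, -0.176], [0.493, -0.279], [0.343, -0.238]] ctr [ 0.429 -0.208] sides 0.155 0.105
[328.6 215.2] 1261.0 [[0.466, 0.029], [0.595, 0.004], [0.583, -0.057], [0.455, -0.031]] ctr [ 0.524 -0.014] sides 0.131 0.062
[269. 205.] 1267.5 [[0.61, 0.161], [0.611, 0.099], [0.482, 0.095], [0.481, 0.156]] ctr [0.546 0.128] sides 0.062 0.129
[221.3 200. ] 1238.5 [[0.491, 0.27], [0.621, 0.275], [0.621, 0.212], [0.491, 0.208]] ctr [0.555 0.241] sides 0.131 0.063
[434.2 165.4] 1107.5 [[0.591, -0.187], [0.723, -0.203], [0.709, -0.347], [0.578, -0.329]] ctr [ 0.65  -0.266] sides 0.133 0.145
timer,tape,usb,bulb,bottle [[ 0.389 -0.045]
 [ 0.359  0.23 ]
 [ 0.409  0.063]
 [ 0.677 -0.052]
 [ 0.756 -0.155]]
dock corners: stop outer L,R; mouth L,R [[ 0.714 -0.204]
 [ 0.702 -0.336]
 [ 0.593 -0.192]
 [ 0.582 -0.325]]
```

```bash
python3 -m jog '[[[0.04,-0.03,0,0,0,0],[0.04,-0.03,0,0,0,0],[0.04,-0.03,0,0,0,0],[0.04,-0.03,0,0,0,0],[0.04,-0.03,0,0,0,0],[0.04,-0.03,0,0,0,0],[0.04,-0.03,0,0,0,0],[0.04,-0.03,0,0,0,0],[0.04,-0.03,0,0,0,0],[0.04,-0.03,0,0,0,0],[0,0,0,0,0,0]]]' 0.088 20
python3 -m jog '[[[0,0,0,0,0,0.129],[0,0,0,0,0,0.129],[0,0,0,0,0,0.129],[0,0,0,0,0,0.129],[0,0,0,0,0,0],[0,0,0,0,0,0]]]'
python3 - <<'E'
from h import *
print(get_state()["q"].round(2))
c=cam("wrist");save(c,"w1",s=1.25);print(c[1][0,0],c[3])
np.save("w1.npy",c[0])
E
```

```text
clock: 1.58
tool_pos: [0.4732, -0.2067, 0.2388]
eef_rot: [0.991, 0.134, 0.001, -0.001]
contact_force: [0.0, -0.6, -0.3]
opening: 0.995
finger_force: 0.0
clock: 2.33
tool_pos: [0.4697, -0.2118, 0.2387]
eef_rot: [0.992, -0.127, -0.0, 0.0]
contact_force: [-0.1, 0.3, -0.3]
opening: 0.997
finger_force: 0.0
[ 0.33  0.54  0.01  1.9  -0.01  0.7  -1.48]
304.13568540512176 [ 0.54724394 -0.23271195  0.38386748]
```

View pics/w1.png

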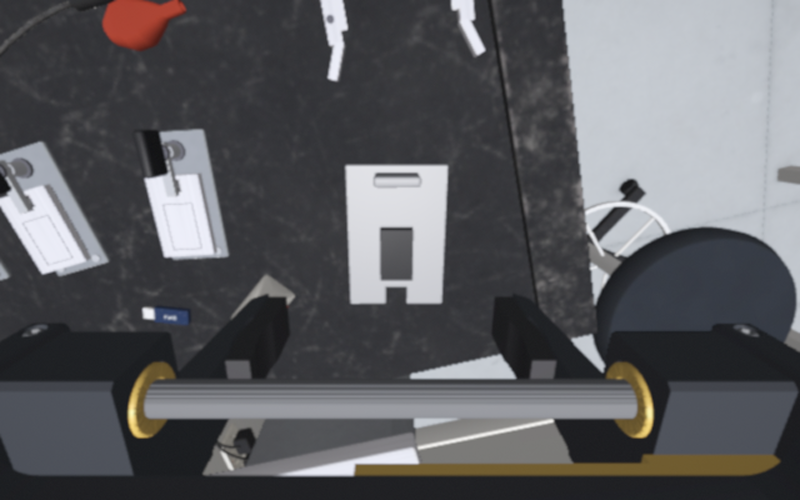

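The wrist view shows the tray at about (397,235), with the pull top at (397,180), the pad at (396,253), and the notch at (396,296). The dock mouth tips are near (335,78) and (478,50).

```bash
cat >> h.py <<'E'
def traymeas(c,lo=110,box=None,zz=0.005,amin=3000):
    g=cv2.cvtColor(c[0],cv2.COLOR_RGB2HSV); m=((g[:,:,2]>lo)&(g[:,:,1]<50)).astype(np.uint8)
    if box: k=np.zeros_like(m);k[box[1]:box[3],box[0]:box[2]]=1;m*=k
    m=cv2.morphologyEx(m,cv2.MORPH_OPEN,np.ones((3,3)))
    cs,_=cv2.findContours(m,cv2.RETR_EXTERNAL,cv2.CHAIN_APPROX_NONE)
    out=[]
    for k in cs:
        if cv2.contourArea(k)<amin: continue
        W=ray(c,k[:,0,:],zz)[:,:2].astype(np.float32)
        r=cv2.minAreaRect(W*1000); b=cv2.boxPoints(r)
        e=b[1]-b[0] if np.linalg.norm(b[1]-b[0])>np.linalg.norm(b[2]-b[1]) else b[2]-b[1]
        a=np.degrees(np.arctan2(e[1],e[0])); a=(a+90)%180-90
        out.append((np.round(np.array(r[0])/1000,4),np.round(sorted(r[1]),1),round(a,2)))
    return out
E
python3 - <<'E'
from h import *
c=cam("wrist")
print(traymeas(c,box=(250,115,385,250)))
t=cam("top"); print(traymeas(t,box=(370,210,460,310),amin=1500))
g=cv2.cvtColor(c[0],cv2.COLOR_RGB2GRAY)
# pull in both: brightness edges; dock tips & pull picks
u=np.array([[397,175.5]])/1.25
print("pull z.04",ray(c,u,0.04)); 
# pad: dark blob within tray in both
def dark(cc,box,thr):
    g=cv2.cvtColor(cc[0],cv2.COLOR_RGB2GRAY)[box[1]:box[3],box[0]:box[2]]
    m=(g<thr).astype(np.uint8);n,l,s,ce=cv2.connectedComponentsWithStats(m);i=1+np.argmax(s[1:,4]);return ce[i]+box[:2],s[i,4]
a=dark(c,(300,178,335,226),100);b=dark(t,(398,245,424,283),100);print(a,b,"pad",tri(c,a[0],t,b[0]))
E
```

```text
[(array([ 0.4315, -0.2092]), array([102.7, 152.5]), np.float32(-14.51))]
[(array([ 0.4211, -0.2056]), array([103.8, 136.2]), np.float32(-14.72))]
pull z.04 [[ 0.49900017 -0.22682323  0.04      ]]
(array([317.05982906, 202.13568376]), np.int32(936)) (array([410.12014134, 263.17667845]), np.int32(283)) pad [ 0.41525586 -0.20559612  0.00411243]
```

```bash
python3 -m jog '[[[0.026,0.007,0.04,0,0,0.0],[0,0,0.05,0,0,0],[0,0,0.03,0,0,0],[0,0,0,0,0,0],[0,0,0,0,0,0]]]'
python3 - <<'E'
from h import *
c=cam("wrist");save(c,"w2");np.save("w2.npy",c[0])
E
```

```text
clock: 3.1
tool_pos: [0.4942, -0.2251, 0.1198]
eef_rot: [0.992, -0.128, 0.001, 0.0]
contact_force: [0.2, 0.2, -0.0]
opening: 1.0
finger_force: 0.0
```

View pics/w2.png

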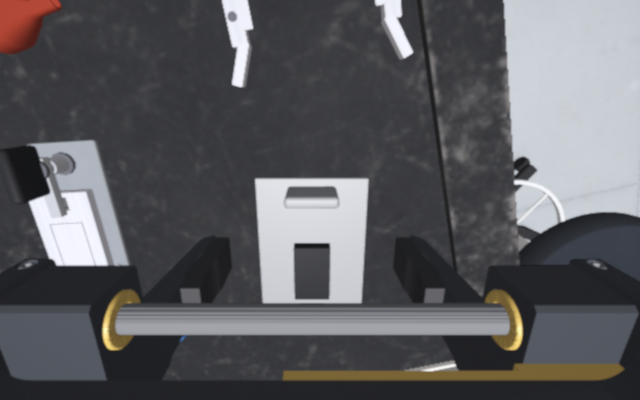

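The pull sits centred between the fingers at (312,195), so I'll descend and grip it.

```bash
python3 -m jog '[[[0,0,0.03,0,0,0],[0,0,0.03,0,0,0],[0,0,0.025,0,0,0],[0,0,0.011,0,0,0],[0,0,0.01,0,0,0],[0,0,0,0,0,0]]]' 
python3 -m jog '[[[0,0,0,0,0,0],[0,0,0,0,0,0],[0,0,0,0,0,0],[0,0,0,0,0,0],[0,0,0,0,0,0],[0,0,0,0,0,0]]]' 0.03 30
```

```text
clock: 3.9
tool_pos: [0.4937, -0.2248, 0.013]
eef_rot: [0.992, -0.128, 0.0, 0.0]
contact_force: [0.1, -0.3, -0.6]
opening: 1.002
finger_force: 0.0
clock: 4.65
tool_pos: [0.4935, -0.2247, 0.0128]
eef_rot: [0.992, -0.128, 0.0, 0.0]
contact_force: [-0.2, 0.7, 0.9]
opening: 0.493
finger_force: 30.0
```

```bash
python3 -m jog '[[[0.01,0,0,0,0,0],[0.01,0,0,0,0,0],[-0.0004,-0.0067,0,0,0,-0.1047],[-0.0004,-0.0067,0,0,0,-0.1047],[-0.0004,-0.0067,0,0,0,-0.1047],[-0.0004,-0.0067,0,0,0,-0.1047],[-0.0004,-0.0067,0,0,0,-0.1047],[-0.0004,-0.0067,0,0,0,-0.1047],[-0.0004,-0.0067,0,0,0,-0.1047],[-0.0004,-0.0067,0,0,0,-0.1047],[0,0,0,0,0,0]]]'
python3 -m jog '[[[-0.0004,-0.0067,0,0,0,-0.1047],[-0.0004,-0.0067,0,0,0,-0.1047],[-0.0004,-0.0067,0,0,0,-0.1047],[-0.0004,-0.0067,0,0,0,-0.1047],[-0.0004,-0.0067,0,0,0,-0.1047],[-0.0004,-0.0067,0,0,0,-0.1047],[-0.0004,-0.0067,0,0,0,-0.1047],[-0.0004,-0.0067,0,0,0,-0.1047],[-0.0004,-0.0067,0,0,0,-0.1047],[-0.0004,-0.0067,0,0,0,-0.1047],[-0.0004,-0.0067,0,0,0,-0.1047],[-0.0004,-0.0067,0,0,0,-0.1047]]]'
python3 -m jog '[[[-0.0004,-0.0067,0,0,0,-0.1047],[-0.0004,-0.0067,0,0,0,-0.1047],[-0.0004,-0.0067,0,0,0,-0.1047],[-0.0004,-0.0067,0,0,0,-0.1047],[-0.0004,-0.0067,0,0,0,-0.1047],[-0.0004,-0.0067,0,0,0,-0.1047],[-0.0004,-0.0067,0,0,0,-0.1047],[-0.0004,-0.0067,0,0,0,-0.1047],[-0.0004,-0.0067,0,0,0,-0.1047],[-0.0004,-0.0067,0,0,0,-0.1047],[0,0,0,0,0,0],[0,0,0,0,0,0]]]'
python3 - <<'E'
from h import *
print(get_state()["q"].round(2))
c=cam("top");save(c,"top1",(300,110,520,340),2.6)
E
```

```text
clock: 6.02
tool_pos: [0.5043, -0.178, 0.0128]
eef_rot: [0.958, 0.287, 0.0, -0.0]
contact_force: [0.4, 0.9, 0.9]
opening: 0.493
finger_force: 30.0
clock: 7.52
tool_pos: [0.4337, -0.1523, 0.0128]
eef_rot: [0.606, 0.795, 0.0, 0.0]
contact_force: [0.0, 0.3, 1.0]
opening: 0.494
finger_force: 30.0
clock: 9.02
tool_pos: [0.3889, -0.198, 0.0128]
eef_rot: [0.14, 0.99, -0.001, 0.0]
contact_force: [-0.6, -2.7, 2.4]
opening: 0.497
finger_force: 30.0
[ 0.43  0.93 -0.1   2.26  2.1   0.09 -0.44]
```

View pics/top1.png

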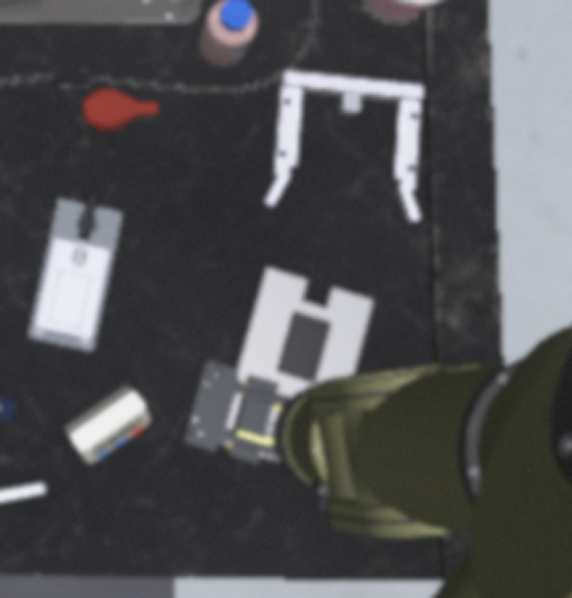

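The tray is now turned, with its notch facing the dock. In the crop, the dock stop runs from (283,70) to (425,90), and the mouth tips are at (270,205) and (415,220). Next I'll measure the dock's centreline and the tray's pose.

```bash
python3 - <<'E'
from h import *
c=cam("top");g=cv2.cvtColor(c[0],cv2.COLOR_RGB2GRAY).astype(float)
L=[];Rr=[];M=[]
for v in range(150,171,2):
    row=g[v]; 
    l=max(u for u in range(403,425) if row[u]>120); r=min(u for u in range(440,462) if row[u]>120)
    l=l+(row[l]-120)/(row[l]-row[l+1]); r=r-(row[r]-120)/(row[r]-row[r-1])
    L.append(ray(c,[[l,v]],.011)[0,:2]);Rr.append(ray(c,[[r,v]],.011)[0,:2])
L=np.array(L);Rr=np.array(Rr);print(np.c_[L,Rr].round(4))
for e in(L,Rr):
    p=np.polyfit(e[:,0],e[:,1],1);print("deg",np.degrees(np.arctan(p[0])).round(2),"y@.65",np.polyval(p,.65).round(4))
# stop row edges along columns
for u in range(415,462,6):
    col=g[:,u];vs=[v for v in range(132,150) if col[v]>120];print(u,vs[0],vs[-1],ray(c,[[u,vs[0]-.5],[u,vs[-1]+.5]],.013)[:,:2].round(4).tolist())
print(traymeas(c,box=(385,205,450,310),amin=300))
# tray front edge corners (crop px /2.6)
P=ray(c,np.array([[266,266],[373,298]])/2.6+[300,110],.005)[:,:2];print("tray front corners",P.round(4),np.linalg.norm(P[0]-P[1]))
E
```

```text
[[ 0.6856 -0.2218  0.6874 -0.3108]
 [ 0.6806 -0.2216  0.6824 -0.3103]
 [ 0.6756 -0.2214  0.6774 -0.3093]
 [ 0.6707 -0.2208  0.6725 -0.3088]
 [ 0.6657 -0.2205  0.6675 -0.3084]
 [ 0.6608 -0.2196  0.6626 -0.3082]
 [ 0.6558 -0.2189  0.6576 -0.3082]
 [ 0.6509 -0.2187  0.6527 -0.3077]
 [ 0.646  -0.2185  0.6477 -0.3072]
 [ 0.6411 -0.2182  0.6428 -0.3066]
 [ 0.6361 -0.2176  0.6379 -0.3057]]
deg -5.19 y@.65 -0.2188
deg -5.16 y@.65 -0.3072
415 137 149 [[0.7186, -0.2196], [0.6862, -0.2191]]
421 138 144 [[0.7164, -0.2341], [0.6989, -0.2338]]
427 139 144 [[0.7142, -0.2486], [0.6992, -0.2483]]
433 139 149 [[0.7145, -0.2631], [0.6871, -0.2626]]
439 140 146 [[0.7123, -0.2776], [0.6948, -0.2772]]
445 141 146 [[0.7101, -0.2921], [0.6951, -0.2917]]
451 141 147 [[0.7104, -0.3067], [0.693, -0.3062]]
457 142 149 [[0.7082, -0.3212], [0.6883, -0.3206]]
[(array([ 0.4686, -0.2211]), array([104.1, 110.4]), np.float32(-16.16))]
tray front corners [[ 0.5343 -0.1885]
 [ 0.5068 -0.2857]] 0.10102371720076145
```

```bash
python3 -m jog '[[[-0.0003,-0.006,0,0,0,-0.0935],[-0.0003,-0.006,0,0,0,-0.0935],[-0.015,-0.014,0,0,0,0],[-0.015,-0.014,0,0,0,0],[-0.015,0,0,0,0,0],[0,0,0,0,0,0],[0,0,0,0,0,0]]]'
python3 - <<'E'
from h import *
s=get_state();print(s["q"].round(2));x=R.from_quat(s["eef_rot"]).as_matrix()[:,0];print("tray yaw",np.degrees(np.arctan2(-x[1],-x[0])),"ctr",s["tool_pos"]-.064*x)
c=cam("top");save(c,"top2",(370,120,480,290),3.5)
E
```

```text
clock: 10.0
tool_pos: [0.4079, -0.2244, 0.0123]
eef_rot: [0.045, 0.999, -0.006, 0.003]
contact_force: [-10.9, 5.0, 23.5]
opening: 0.493
finger_force: 30.1
[ 0.48  0.93 -0.14  2.18  1.38  0.12  0.51]
tray yaw -5.132879369131935 ctr [ 0.47168405 -0.23015759  0.01264824]
```

View pics/top2.png

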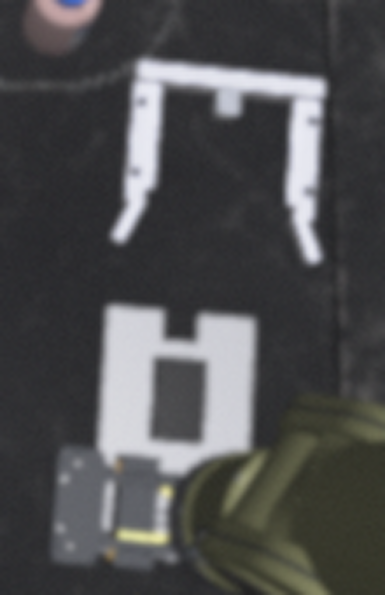

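The tray now points at the dock, with its notch at (180,325) and the key at (229,103), but it sits about 12 mm left of the axis. The tool is also pressing slightly, so I'll let it settle and lift a little.

```bash
python3 -m jog '[[[0,0,0,0,0,0],[0,0,0,0,0,0]]]'
python3 - <<'E'
from h import *
s=get_state();m=R.from_quat(s["eef_rot"]).as_matrix();print(m.round(4),s["contact_force"],s["q"].round(3))
c=cam("top");K=3.5
P=ray(c,np.array([[107,304],[257,316]])/K+[370,120],.005)[:,:2];print(P,np.degrees(np.arctan2(*(P[1]-P[0]))))
e=np.diff(P,axis=0)[0];e/=np.linalg.norm(e);ax=np.array([-e[1],e[0]]);ax=ax if ax[0]>0 else -ax
print("ctr",P.mean(0)-.075*ax)
E
```

```text
clock: 10.3
tool_pos: [0.4079, -0.2245, 0.0123]
eef_rot: [0.045, 0.999, -0.006, 0.003]
contact_force: [-10.6, 4.4, 23.5]
opening: 0.491
finger_force: 30.1
[[-0.996   0.0894  0.005 ]
 [ 0.0893  0.9959 -0.0117]
 [-0.006  -0.0112 -0.9999]] [-10.55366333   4.38955471  23.51654602] [ 0.484  0.93  -0.14   2.183  1.378  0.123  0.506]
[[ 0.5472364  -0.1844733 ]
 [ 0.54095099 -0.28645316]] -176.4731036204694
ctr [ 0.46923574 -0.23084945]
```

```bash
python3 -m jog '[[[0,0,0,0,0,0],[0,0,0,0,0,0],[0,0,0,0,0,0]]]' 0.07
python3 - <<'E'
from h import *
s=get_state();m=R.from_quat(s["eef_rot"]).as_matrix();print(m.round(4),s["contact_force"],s["moment"],s["q"].round(3))
E
```

```text
clock: 10.72
tool_pos: [0.4136, -0.2275, 0.0111]
eef_rot: [0.045, 0.999, -0.007, 0.006]
contact_force: [0.6, -0.2, 0.2]
opening: 0.788
finger_force: 0.0
[[-0.9959  0.0901  0.0123]
 [ 0.0899  0.9958 -0.0153]
 [-0.0136 -0.0141 -0.9998]] [ 0.64697223 -0.24560487  0.16888324] [ 0.12938704 -0.10975949 -0.04708889] [ 0.484  0.933 -0.139  2.172  1.379  0.123  0.506]
```

```bash
python3 -m jog '[[[0,0,-0.004,0,0,0],[0.005,0,0,-0.0141,0.0136,0],[0,0,0,0,0,0],[0,0,0,0,0,0]]]'
python3 - <<'E'
from h import *
s=get_state();m=R.from_quat(s["eef_rot"]).as_matrix();print(m.round(4),s["contact_force"],s["q"].round(3))
E
python3 -m jog '[[[0,0,0,0,0,0],[0,0,0,0,0,0],[0,0,0,0,0,0],[0,0,0,0,0,0]]]' 0.03 30
```

```text
clock: 11.22
tool_pos: [0.4083, -0.2269, 0.0151]
eef_rot: [0.045, 0.999, -0.0, -0.0]
contact_force: [-0.6, -0.4, 0.3]
opening: 0.792
finger_force: 0.0
[[-0.9959  0.09   -0.    ]
 [ 0.09    0.9959 -0.    ]
 [ 0.     -0.     -1.    ]] [-0.59339039 -0.43184255  0.29255976] [ 0.548  0.928 -0.227  2.167  1.258  0.19   0.639]
clock: 11.72
tool_pos: [0.408, -0.2265, 0.0152]
eef_rot: [0.045, 0.999, 0.0, -0.0]
contact_force: [0.7, 0.9, -0.5]
opening: 0.494
finger_force: 30.0
```

```bash
python3 -m jog '[[[-0.01,-0.007,0,0,0,0],[-0.01,-0.007,0,0,0,0],[-0.005,0,0,0,0,0],[0,0,0,0,0,0],[0,0,0,0,0,0]]]'
python3 - <<'E'
from h import *
s=get_state();m=R.from_quat(s["eef_rot"]).as_matrix();x=m[:,0];print(m[:,2].round(4),s["q"].round(2),"yaw",np.degrees(np.arctan2(-x[1],-x[0])),"ctr",s["tool_pos"]-.064*x)
c=cam("top");save(c,"top3",(370,120,480,290),3.5)
g=cv2.cvtColor(c[0],cv2.COLOR_RGB2GRAY).astype(float)
# tray side edges
for v in range(212,240,4):
    us=[u for u in range(385,460) if g[v,u]>110]; l,r=us[0],us[-1]
    l=l-(g[v,l]-110)/(g[v,l]-g[v,l-1]); r=r+(g[v,r]-110)/(g[v,r]-g[v,r+1])
    P=ray(c,[[l,v],[r,v]],.005)[:,:2];mid=P.mean(0);print(v,P.round(4).tolist(),"lat off dock line",(mid[1]-(-0.263+(0.65-mid[0])*.0935)).round(4))
E
```

```text
clock: 12.35
tool_pos: [0.4314, -0.2435, 0.0152]
eef_rot: [0.045, 0.999, -0.001, -0.0]
contact_force: [-1.4, -1.5, 0.4]
opening: 0.496
finger_force: 29.9
[-8.e-04 -1.e-03 -1.e+00] [ 0.64  0.95 -0.36  2.08  1.11  0.32  0.81] yaw -5.175440962892166 ctr [ 0.49518388 -0.24930168  0.01516292]
212 [[0.5352, -0.1971], [0.5371, -0.3011]] lat off dock line 0.0033
216 [[0.5256, -0.1969], [0.5276, -0.3003]] lat off dock line 0.0029
220 [[0.5161, -0.1962], [0.518, -0.3]] lat off dock line 0.0025
224 [[0.5066, -0.1953], [0.5085, -0.2994]] lat off dock line 0.0023
228 [[0.4971, -0.1949], [0.499, -0.2987]] lat off dock line 0.002
232 [[0.4876, -0.1944], [0.4895, -0.2981]] lat off dock line 0.0016
236 [[0.4782, -0.1946], [0.4805, -0.3172]] lat off dock line -0.0088
```

View pics/top3.png

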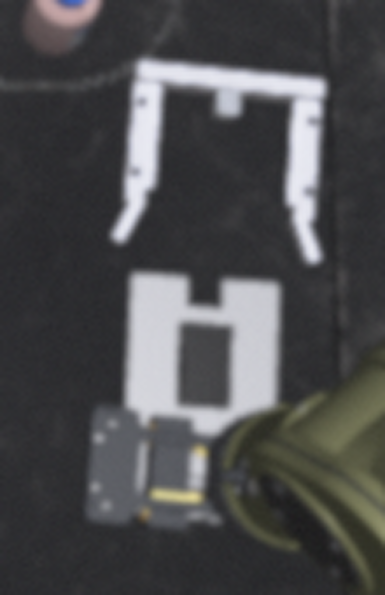

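```bash
python3 -m jog '[[[0,0,0,0,0,0.03],[-0.012,0,0,0,0,0],[-0.012,0,0,0,0,0],[-0.012,0,0,0,0,0],[-0.012,0,0,0,0,0],[-0.01,0,0,0,0,0],[-0.01,0,0,0,0,0],[0,0,0,0,0,0]]]'
python3 - <<'E'
from h import *
s=get_state();m=R.from_quat(s["eef_rot"]).as_matrix();x=m[:,0];print(m[:,2].round(4),s["q"].round(2),"yaw",np.degrees(np.arctan2(-x[1],-x[0])),"ctr",s["tool_pos"]-.064*x)
c=cam("top")
g=cv2.cvtColor(c[0],cv2.COLOR_RGB2GRAY).astype(float)
for v in range(190,214,4):
    us=[u for u in range(395,475) if g[v,u]>110]; l,r=us[0],us[-1]
    l=l-(g[v,l]-110)/(g[v,l]-g[v,l-1]); r=r+(g[v,r]-110)/(g[v,r]-g[v,r+1])
    P=ray(c,[[l,v],[r,v]],.005)[:,:2];mid=P.mean(0);print(v,P.round(4).tolist(),"lat off dock line",(mid[1]-(-0.263+(0.65-mid[0])*.0935)).round(4))
E
```

```text
clock: 13.4
tool_pos: [0.5012, -0.251, 0.0152]
eef_rot: [0.06, 0.998, 0.0, 0.001]
contact_force: [0.2, -0.1, -0.1]
opening: 0.492
finger_force: 29.9
[ 2.8e-03  5.0e-04 -1.0e+00] [ 0.67  1.   -0.49  1.88  0.95  0.51  0.96] yaw -6.884631772206418 ctr [ 0.56475955 -0.25869279  0.01539635]
190 [[0.5883, -0.2064], [0.5907, -0.3298]] lat off dock line -0.0107
194 [[0.5786, -0.2055], [0.581, -0.3276]] lat off dock line -0.0101
198 [[0.5689, -0.2048], [0.5717, -0.3508]] lat off dock line -0.0223
202 [[0.5593, -0.205], [0.5621, -0.3493]] lat off dock line -0.0225
206 [[0.5494, -0.1924], [0.5503, -0.2372]] lat off dock line 0.0388
210 [[0.5397, -0.1849], [0.5412, -0.2657]] lat off dock line 0.0275
```

```bash
python3 -m jog '[[[-0.01,0,0,0,0,0],[-0.01,0,0,0,0,0],[-0.01,0,0,0,0,0],[0,0,0,0,0,0]]]'; python3 -m jog '[[[-0.007,0,0,0,0,0],[-0.007,0,0,0,0,0],[-0.005,0,0,0,0,0],[0,0,0,0,0,0]]]'
python3 -m jog '[[[-0.003,0,0,0,0,0],[-0.003,0,0,0,0,0],[0,0,0,0,0,0]]]';python3 -m jog '[[[-0.003,0,0,0,0,0],[-0.002,0,0,0,0,0],[0,0,0,0,0,0]]]'
```

```text
clock: 13.95
tool_pos: [0.5289, -0.2539, 0.0152]
eef_rot: [0.06, 0.998, 0.0, -0.001]
contact_force: [-3.4, 2.5, 5.1]
opening: 0.497
finger_force: 30.0
clock: 14.45
tool_pos: [0.5458, -0.2556, 0.0152]
eef_rot: [0.059, 0.998, 0.001, -0.002]
contact_force: [-6.6, 3.4, 8.5]
opening: 0.496
finger_force: 30.0
clock: 14.82
tool_pos: [0.551, -0.2561, 0.0152]
eef_rot: [0.059, 0.998, 0.001, -0.003]
contact_force: [-7.4, 3.9, 10.6]
opening: 0.496
finger_force: 30.0
clock: 15.2
tool_pos: [0.5558, -0.2565, 0.0152]
eef_rot: [0.059, 0.998, 0.001, -0.003]
contact_force: [-7.8, 4.1, 10.5]
opening: 0.493
finger_force: 30.0
```

```bash
for i in 1; do python3 -m jog '[[[-0.003,0,0,0,0,0],[0,0,0,0,0,0]]]'; python3 -m jog '[[[-0.003,0,0,0,0,0],[0,0,0,0,0,0]]]'; python3 -m jog '[[[-0.003,0,0,0,0,0],[0,0,0,0,0,0]]]'; done | grep -E "pos|contact"
python3 - <<'E'
from h import *
c=cam("top");save(c,"top4",(370,120,480,290),3.5)
E
```

```text
tool_pos: [0.5589, -0.2567, 0.0152]
contact_force: [-8.1, 4.9, 9.8]
tool_pos: [0.5617, -0.2569, 0.0152]
contact_force: [-9.2, 5.4, 11.6]
tool_pos: [0.5617, -0.2569, 0.0151]
contact_force: [-15.1, 6.2, 17.6]
```

View pics/top4.png

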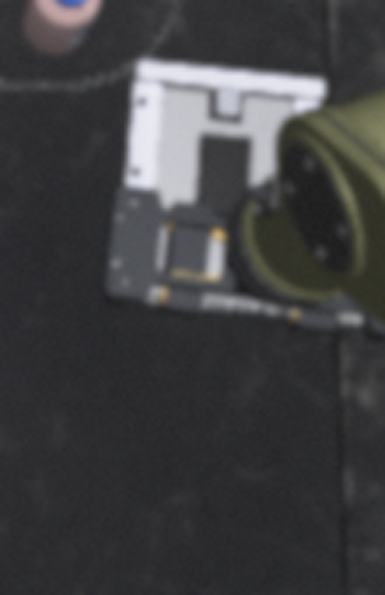

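The tray has stopped against the end stop with the key in its notch at (229,105). I'll release it, rise, turn back and look at the stations.

```bash
python3 -m jog '[[[0.003,0,0,0,0,0],[0,0,0,0,0,0],[0,0,0,0,0,0],[0,0,0,0,0,0],[0,0,-0.02,0,0,0],[0,0,-0.04,0,0,0],[0,0,-0.05,0,0,0],[0,0,-0.05,0,0,0],[0,0,-0.05,0,0,0]]]' 0.088
python3 -m jog '[[[0,0,0,0,0,0.18],[0,0,0,0,0,0.18],[0,0,0,0,0,0.18],[0,0,0,0,0,0.18],[0,0,0,0,0,0.18],[0,0,0,0,0,0.18],[0,0,0,0,0,0.18],[0,0,0,0,0,0.18],[0,0,0,0,0,0.18]]]'
python3 -m jog '[[[0,0,0,0,0,0.18],[0,0,0,0,0,0.18],[0,0,0,0,0,0.18],[0,0,0,0,0,0.18],[0,0,0,0,0,0.18],[0,0,0,0,0,0.18],[0,0,0,0,0,0.18],[0,0,0,0,0,0.15],[0,0,0,0,0,0]]]'
python3 -m jog '[[[-0.005,-0.045,-0.005,0,0,0],[-0.005,-0.045,-0.005,0,0,0],[-0.005,-0.045,-0.005,0,0,0],[-0.005,-0.045,-0.005,0,0,0],[-0.005,-0.045,-0.005,0,0,0],[-0.005,-0.045,-0.005,0,0,0],[-0.005,-0.045,-0.005,0,0,0],[-0.005,-0.045,-0.005,0,0,0],[0,0,0,0,0,0],[0,0,0,0,0,0]]]'
python3 - <<'E'
from h import *
s=get_state();print(s["q"].round(2))
c=cam("wrist");save(c,"w3",s=1.25)
import pickle;pickle.dump(c,open("w3.pkl","wb"))
E
```

```text
clock: 17.12
tool_pos: [0.5648, -0.2589, 0.2283]
eef_rot: [0.06, 0.998, -0.0, 0.0]
contact_force: [0.4, -1.0, -0.5]
opening: 0.999
finger_force: 0.0
clock: 18.25
tool_pos: [0.565, -0.2585, 0.2266]
eef_rot: [0.766, 0.643, 0.001, 0.0]
contact_force: [-0.4, 0.7, -1.1]
opening: 0.999
finger_force: 0.0
clock: 19.38
tool_pos: [0.5652, -0.2583, 0.2262]
eef_rot: [1.0, -0.003, 0.0, -0.0]
contact_force: [-0.7, 0.2, -0.3]
opening: 0.998
finger_force: 0.0
clock: 20.62
tool_pos: [0.5278, 0.1005, 0.2655]
eef_rot: [1.0, -0.003, -0.0, 0.0]
contact_force: [0.2, -0.3, 0.2]
opening: 1.0
finger_force: 0.0
[-0.37  0.54  0.15  1.81 -0.11  0.8  -1.74]
```

View pics/w3.png

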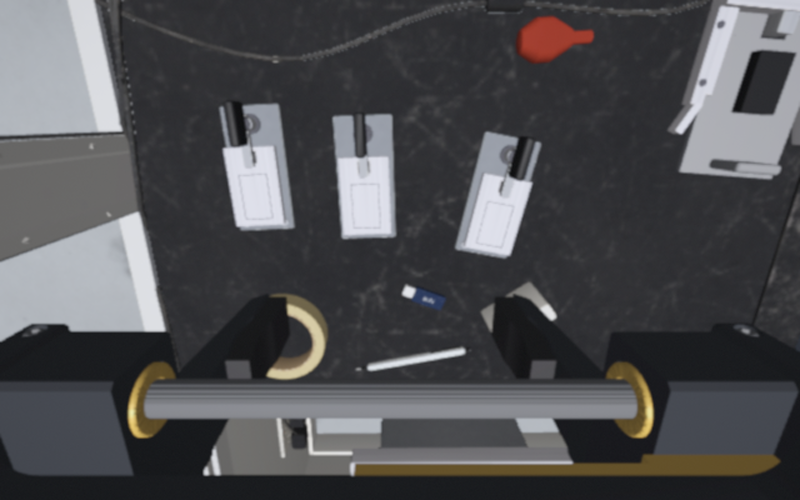

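The wrist view shows all three plates clamped, at about (258,188), (366,197) and (498,212). Their black wings are at (235,122), (360,135) and (522,157). The tray is in the dock at the upper right. Now I'll measure the plates and bases.

```bash
cat >> h.py <<'E'
def plates(c,thr,boxes,z,closing=9):
    g=cv2.cvtColor(c[0],cv2.COLOR_RGB2GRAY); out=[]
    for b in boxes:
        m=np.zeros_like(g);m[b[1]:b[3],b[0]:b[2]]=(g[b[1]:b[3],b[0]:b[2]]>thr)*255
        cs,_=cv2.findContours(m,cv2.RETR_EXTERNAL,cv2.CHAIN_APPROX_NONE);k=max(cs,key=cv2.contourArea)
        m2=np.zeros_like(g);cv2.drawContours(m2,[k],-1,255,-1);m2=cv2.morphologyEx(m2,cv2.MORPH_OPEN,np.ones((closing,closing)))
        cs,_=cv2.findContours(m2,cv2.RETR_EXTERNAL,cv2.CHAIN_APPROX_NONE);k=max(cs,key=cv2.contourArea)
        W=ray(c,k[:,0,:],z)[:,:2].astype(np.float32);r=cv2.minAreaRect(W*1000);bb=cv2.boxPoints(r)
        e=bb[1]-bb[0] if np.linalg.norm(bb[1]-bb[0])>np.linalg.norm(bb[2]-bb[1]) else bb[2]-bb[1]
        a=np.degrees(np.arctan2(e[1],e[0]));a=(a+90)%180-90
        cp=proj(c,[[r[0][0]/1e3,r[0][1]/1e3,z]])[0]
        out.append((np.round(np.array(r[0])/1e3,4),np.round(sorted(r[1]),1),round(float(a),2),cp))
    return out
E
python3 - <<'E'
from h import *
import pickle
c=pickle.load(open("w3.pkl","rb"));t=cam("top")
g=cv2.cvtColor(c[0],cv2.COLOR_RGB2GRAY);print(g[150,205],g[165,292],g[105,300],g[92,220],g[100,280])
gt=cv2.cvtColor(t[0],cv2.COLOR_RGB2GRAY);print(gt[208,221],gt[210,269],gt[216,327],gt[180,228])
B=[(165,75,245,200),(255,85,325,200),(355,95,440,210)]
BT=[(205,165,240,232),(255,170,288,238),(305,180,352,250)]
P=plates(c,(int(g[165,292])+int(g[105,300]))//2,B,.024);T=plates(t,(int(gt[210,269])+int(gt[180,228]))//2,BT,.024,5)
for p,q in zip(P,T): print(p,q,"tri",tri(c,p[3],t,q[3]).round(4))
for z in(.006,):
  for p in plates(c,110,B,z): print("base",p)
E
```

```text
223 224 160 158 159
104 57 235 102
(array([0.5428, 0.2381]), array([49.2, 79.9]), 2.44, array([203.36381467, 149.59172261])) (array([0.5584, 0.2361]), array([ 79.9, 157.9]), 2.71, array([221.80820404, 197.62768092])) tri [0.5509 0.224  0.0685]
(array([0.5323, 0.1255]), array([50.1, 79.9]), 1.55, array([291.81590068, 157.19190941])) (array([0.5311, 0.1034]), array([ 39.5, 100.6]), 1.05, array([278.43551493, 210.33457098])) tri [0.5315 0.1153 0.0135]
(array([ 0.5114, -0.0119]), array([49.3, 80. ]), -11.24, array([397.38066576, 172.32998616])) (array([ 0.5301, -0.0061]), array([ 96.1, 149.8]), 1.13, array([325.54111245, 211.64503525])) tri [ 0.5232 -0.003   0.064 ]
base (array([0.558 , 0.2405]), array([ 64.5, 129.4]), 2.16, array([204.79187487, 135.79531561]))
base (array([0.5474, 0.1259]), array([ 60.1, 128.8]), 1.57, array([292.07276958, 143.33781425]))
base (array([ 0.5262, -0.0163]), array([ 64.1, 129.6]), -11.21, array([397.99620457, 158.38236727]))
```

```bash
python3 -m jog '[[[0,0,0,0,0,0.095],[0,0,0,0,0,0.095],[0.0225,0.038,0.035,0,0,0],[0.0225,0.038,0.035,0,0,0],[0.0225,0.038,0.035,0,0,0],[0,0,0,0,0,0],[0,0,0,0,0,0]]]' 0.05
python3 - <<'E'
from h import *
import pickle
s=get_state();m=R.from_quat(s["eef_rot"]).as_matrix();print("yaw",np.degrees(np.arctan2(m[1,0],m[0,0])))
c0=pickle.load(open("w3.pkl","rb"));c=cam("wrist");save(c,"w4");pickle.dump(c,open("w4.pkl","wb"))
p0=proj(c,[[.5114,-.0119,.024]])[0].astype(int);print(p0)
b=(max(p0[0]-75,0),max(p0[1]-120,0),p0[0]+75,min(p0[1]+80,399))
P=plates(c,190,[b],.024)[0];print(P);print("tri",tri(c,P[3],c0,[397.38,172.33]).round(4));print(plates(c,110,[b],.006)[0])
E
```

```text
clock: 21.6
tool_pos: [0.5714, -0.0243, 0.1602]
eef_rot: [0.995, -0.1, -0.0, -0.0]
contact_force: [-0.2, 0.5, 0.4]
opening: 0.57
finger_force: 0.0
yaw -11.43141693710914
[310 240]
(array([ 0.5121, -0.0122]), array([50.5, 78. ]), -11.34, array([311.02470951, 239.8413988 ]))
tri [ 0.5112 -0.0122  0.0225]
(array([ 0.5256, -0.0148]), array([ 59.8, 131. ]), -11.32, array([310.93214821, 220.57393319]))
```

View pics/w4.png

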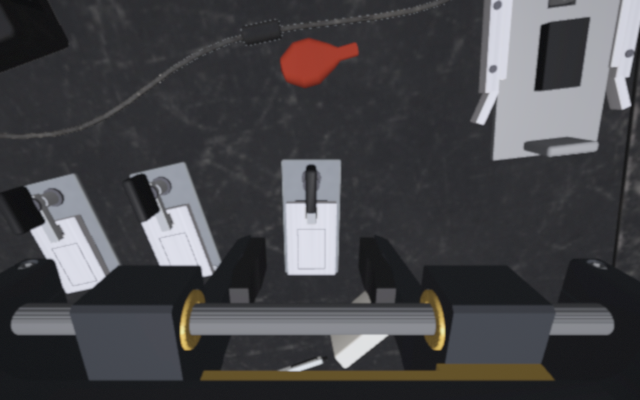

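The view shows the wing centred at (311,190) between the fingers, and the tray home at upper right. I'll go down, grip it and lift.

```bash
python3 -m jog '[[[0,0,0.04,0,0,0],[0,0,0.04,0,0,0],[0,0,0.03,0,0,0],[0,0,0.017,0,0,0],[0,0,0,0,0,0]]]' 0.04
python3 -m jog '[[[0,0,0,0,0,0],[0,0,0,0,0,0],[0,0,0,0,0,0],[0,0,0,0,0,0],[0,0,0,0,0,0]]]' 0.0 50
python3 -m jog '[[[0,0,-0.005,0,0,0],[0,0,-0.005,0,0,0],[0,0,-0.005,0,0,0],[0,0,0,0,0,0],[0,0,0,0,0,0]]]'
```

```text
clock: 22.28
tool_pos: [0.5712, -0.023, 0.033]
eef_rot: [0.995, -0.098, -0.001, -0.0]
contact_force: [-0.3, 0.3, 0.4]
opening: 0.459
finger_force: 0.0
clock: 22.9
tool_pos: [0.5721, -0.0233, 0.0337]
eef_rot: [0.995, -0.099, 0.0, -0.0]
contact_force: [0.1, 2.7, 5.4]
opening: 0.107
finger_force: 50.0
clock: 23.52
tool_pos: [0.5719, -0.0233, 0.0479]
eef_rot: [0.995, -0.099, 0.0, -0.0]
contact_force: [4.9, 3.3, -9.7]
opening: 0.108
finger_force: 50.0
```

```bash
python3 -m jog '[[[0,0,0,0,0,-0.175],[0,0,0,0,0,-0.175],[0,0,0,0,0,-0.175],[0,0,0,0,0,-0.175],[0,0,0,0,0,-0.175],[0,0,0,0,0,-0.175],[0,0,0,0,0,-0.175],[0,0,0,0,0,-0.175],[0,0,0,0,0,0],[0,0,0.007,0,0,0],[0,0,0.008,0,0,0],[0,0,0,0,0,0]]]'
python3 -m jog '[[[0,0,0,0,0,0],[0,0,0,0,0,0],[0,0,0,0,0,0],[0,0,-0.03,0,0,0],[0,0,-0.04,0,0,0],[0,0,0,0,0,0]]]' 0.04
python3 - <<'E'
from h import *
import pickle
s=get_state();m=R.from_quat(s["eef_rot"]).as_matrix();print("yaw",np.degrees(np.arctan2(m[1,0],m[0,0])),s["q"].round(2))
c=cam("wrist");save(c,"w5")
E
```

```text
clock: 25.02
tool_pos: [0.5725, -0.0243, 0.0328]
eef_rot: [0.825, 0.565, 0.001, 0.001]
contact_force: [4.5, 1.1, -6.4]
opening: 0.112
finger_force: 50.0
clock: 25.78
tool_pos: [0.5731, -0.0241, 0.1058]
eef_rot: [0.825, 0.565, 0.002, 0.001]
contact_force: [0.5, 0.7, -1.6]
opening: 0.452
finger_force: 0.0
yaw 68.81443989590464 [ 0.11  0.82 -0.25  1.83  0.37  0.53 -0.76]
```

View pics/w5.png

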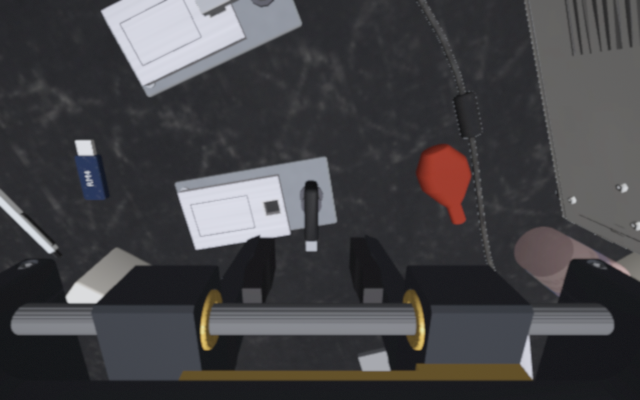

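The finger now points aside and the hole at (271,208) is free. I'll turn back and pick up this plate.

```bash
python3 -m jog '[[[0,0,0,0,0,0.175],[0,0,0,0,0,0.175],[0,0,0,0,0,0.175],[0,0,0,0,0,0.175],[0,0,0,0,0,0.175],[0,0,0,0,0,0.175],[0,0,0,0,0,0.175],[0,0,0,0,0,0.175],[-0.032,0,0,0,0,0],[-0.031,0,0,0,0,0],[0,0,0,0,0,0],[0,0,0,0,0,0]]]' 0.07
python3 - <<'E'
from h import *
s=get_state();m=R.from_quat(s["eef_rot"]).as_matrix();print("yaw",np.degrees(np.arctan2(m[1,0],m[0,0])),m[:,2].round(3));print("rel",m.T@(np.array([.5115,-.0121,.014])-s["tool_pos"]))
c=cam("wrist");p0=proj(c,[[.5115,-.0121,.024]])[0].astype(int);print(p0)
b=(max(p0[0]-90,0),max(p0[1]-130,0),p0[0]+90,min(p0[1]+80,300));print(b)
g=cv2.cvtColor(c[0],cv2.COLOR_RGB2GRAY)
print(plates(c,190,[b],.024)[0])
E
```

```text
clock: 27.32
tool_pos: [0.5103, -0.0118, 0.1027]
eef_rot: [0.995, -0.099, -0.0, 0.0]
contact_force: [0.5, 0.2, 0.2]
opening: 0.797
finger_force: 0.0
yaw -11.371530832229748 [-0.    -0.001 -1.   ]
rel [1.30900803e-03 3.49793474e-05 8.87063603e-02]
[310 201]
(np.int64(220), np.int64(71), np.int64(400), np.int64(281))
(array([ 0.5121, -0.0121]), array([50. , 78.3]), -11.36, array([310.83337308, 200.93351258]))
```

```bash
python3 -m jog '[[[0.0013,0,0.03,0,0,0],[0,0,0.03,0,0,0],[0,0,0.018,0,0,0],[0,0,0.0105,0,0,0],[0,0,0,0,0,0],[0,0,0,0,0,0]]]'
python3 -m jog '[[[0,0,0,0,0,0],[0,0,0,0,0,0],[0,0,0,0,0,0],[0,0,0,0,0,0]]]' 0.03 35
python3 -m jog '[[[0,0,-0.01,0,0,0],[0,0,-0.03,0,0,0],[0,0,-0.04,0,0,0],[0,0,-0.02,0,0,0],[0,0,0,0,0,0],[0,0,0,0,0,0]]]'
python3 - <<'E'
from h import *
s=get_state();m=R.from_quat(s["eef_rot"]).as_matrix();print("yaw",np.degrees(np.arctan2(m[1,0],m[0,0])),m[:,2].round(3),s["q"].round(2))
c=cam("top");t=c
g=cv2.cvtColor(c[0],cv2.COLOR_RGB2GRAY).astype(float)
# tray pad dark centre, and notch/pull
m_=(g[150:205,418:452]<95).astype(np.uint8);n,l,st,ce=cv2.connectedComponentsWithStats(m_)
for i in range(1,n):
    if st[i,4]>60: print(st[i],ce[i]+[418,150],ray(c,[ce[i]+[418,150]],.017)[0,:2])
E
```

```text
clock: 28.12
tool_pos: [0.5114, -0.0118, 0.0153]
eef_rot: [0.995, -0.099, 0.0, 0.0]
contact_force: [0.3, -0.5, 0.4]
opening: 0.793
finger_force: 0.0
clock: 28.62
tool_pos: [0.5112, -0.0117, 0.0151]
eef_rot: [0.995, -0.099, 0.0, -0.0]
contact_force: [0.1, 0.0, 5.0]
opening: 0.559
finger_force: 35.0
clock: 29.38
tool_pos: [0.5104, -0.0117, 0.1141]
eef_rot: [0.995, -0.099, -0.001, 0.0]
contact_force: [0.3, 0.5, -1.0]
opening: 0.563
finger_force: 35.0
yaw -11.35849496677398 [-0.002 -0.    -1.   ] [-0.12  0.75  0.09  2.02 -0.17  0.38 -1.67]
[  9   9  14  23 288] [433.27083333 169.79166667] [ 0.63618068 -0.26108912]
```

```bash
python3 -m jog '[[[0,0,-0.03,0,0,-0.05],[0,0,-0.03,0,0,-0.053],[0.012,0.04,-0.013,0,0,0],[0.012,0.04,-0.013,0,0,0],[0.012,0.04,0,0,0,0],[0.012,0.04,0,0,0,0],[0.012,0.04,0,0,0,0],[0.012,0.037,0,0,0,0],[0,0,0,0,0,0],[0,0,0,0,0,0]]]'
python3 - <<'E'
from h import *
import pickle
s=get_state();m=R.from_quat(s["eef_rot"]).as_matrix();print("yaw",np.degrees(np.arctan2(m[1,0],m[0,0])),m[:,2].round(3),s["opening"])
c=cam("wrist");save(c,"w6");pickle.dump(c,open("w6.pkl","wb"))
E
```

```text
clock: 30.68
tool_pos: [0.5594, -0.2533, 0.1992]
eef_rot: [0.999, -0.047, -0.002, -0.001]
contact_force: [-0.4, 0.7, -1.1]
opening: 0.563
finger_force: 35.0
yaw -5.440375213714694 [-0.003  0.002 -1.   ] 0.5626737329527165
```

View pics/w6.png

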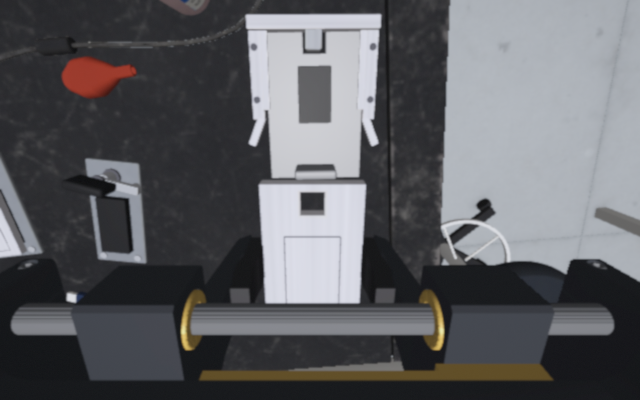

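The view shows the tray home, with the key in its notch at (314,40) and the pad at (315,94). The held plate is square in the gripper, with its far edge at row 181 and its hole at (313,203). Next I'll measure the pad and where the held plate sits.

```bash
cat >> h.py <<'E'
def pad(c,z=.017,thr=110,win=45,x0=(.638,-.2615)):
    p0=proj(c,[[*x0,z]])[0].astype(int);g=cv2.cvtColor(c[0],cv2.COLOR_RGB2GRAY)
    x,y=max(p0[0]-win,0),max(p0[1]-win,0);m=(g[y:y+2*win,x:x+2*win]<thr).astype(np.uint8)
    n,l,st,ce=cv2.connectedComponentsWithStats(m);i=l[p0[1]-y,p0[0]-x]
    k=cv2.findContours((l==i).astype(np.uint8),cv2.RETR_EXTERNAL,cv2.CHAIN_APPROX_NONE)[0][0][:,0,:]+[x,y]
    r=cv2.minAreaRect((ray(c,k,z)[:,:2]*1000).astype(np.float32));b=cv2.boxPoints(r)
    e=b[1]-b[0] if np.linalg.norm(b[1]-b[0])>np.linalg.norm(b[2]-b[1]) else b[2]-b[1]
    a=(np.degrees(np.arctan2(e[1],e[0]))+90)%180-90
    return np.array(r[0])/1000,sorted(r[1]),a
E
python3 - <<'E'
from h import *
import pickle
c=pickle.load(open("w6.pkl","rb"));g=cv2.cvtColor(c[0],cv2.COLOR_RGB2GRAY).astype(int)
print(g[94,315],g[94,285],g[60:72,315],g[118:128,315],g[94,293:303],g[94,326:336])
P=pad(c);print(P)
# tray sides: between rails no; use rows 140-170 tray edges
s=get_state();m=R.from_quat(s["eef_rot"]).as_matrix()
def edge(v,rng,thr): 
    r=g[v]; 
    for u in rng:
        if r[u]>thr: return u
L=[(edge(v,range(255,300),120),v) for v in range(150,176,5)];Rr=[(edge(v,range(375,330,-1),120),v) for v in range(150,176,5)]
W=ray(c,L,.005)[:,:2];V=ray(c,Rr,.005)[:,:2];print("tray edge ang",[np.degrees(np.arctan(np.polyfit(q[:,0],q[:,1],1)[0])) for q in(W,V)],((W+V)/2).mean(0),np.linalg.norm(W-V,axis=1).mean())
# held plate in tool frame, top z = TCP +9mm
z=s["tool_pos"][2]+.009
far=[(u,next(v for v in range(165,200) if g[v,u]>215)) for u in (270,280,345,355)];print(far)
T=lambda px:((ray(c,px,z)-s["tool_pos"])@m)[:,:2].round(4)
print("far edge tool",T(far))
for v in (200,230): print("sides",T([(next(u for u in range(245,290) if g[v,u]>200),v),(next(u for u in range(385,340,-1) if g[v,u]>200),v)]).tolist())
E
```

```text
98 207 [204 204 205 204 202 184 126  95  97  97  97  96] [ 99  98  98 104 135 179 202 206 207 206] [207 207 207 203 184 143 107 100  99  99] [ 96  96  97  98 120 168 199 205 206 206]
(array([ 0.63928491, -0.26354221]), [30.64580535888672, 53.495697021484375], np.float32(-4.4169083))
tray edge ang [np.float64(-3.649485434221118), np.float64(-4.28611332127567)] [ 0.56599843 -0.25774146] 0.09987984969307101
[(270, 186), (280, 186), (345, 186), (355, 186)]
far edge tool [[ 0.0399 -0.0181]
 [ 0.0399 -0.0134]
 [ 0.0398  0.0168]
 [ 0.0398  0.0215]]
sides [[0.033, -0.0226], [0.0329, 0.0256]]
sides [[0.0174, -0.0229], [0.0174, 0.0254]]
```

```bash
python3 -m jog '[[[0.04,0.0018,0.03,0,0,-0.018],[0.0403,0.0018,0.04,0,0,0],[0,0,0.04,0,0,0],[0,0,0.03,0,0,0],[0,0,0,0,0,0],[0,0,0,0,0,0]]]'
python3 - <<'E'
from h import *
s=get_state();m=R.from_quat(s["eef_rot"]).as_matrix();d=m.T@[0,0,-1];print("yaw",np.degrees(np.arctan2(m[1,0],m[0,0])),"tiltfix",np.cross([0,0,1],d).round(4));print("rel",(m.T@(np.array([.6392,-.263,.0165])-s["tool_pos"])).round(4))
c=cam("wrist")
try: print(pad(c,thr=150,win=60))
except Exception as e: print(e)
E
```

```text
clock: 31.48
tool_pos: [0.6406, -0.2645, 0.0618]
eef_rot: [0.999, -0.038, 0.001, 0.0]
contact_force: [0.4, -0.6, -0.2]
opening: 0.561
finger_force: 35.0
yaw -4.376413079474311 tiltfix [ 0.0002 -0.0011  0.    ]
rel [-0.0016 -0.0014  0.0453]
(array([ 0.63558612, -0.26046573]), [81.77708435058594, 87.95667266845703], np.float32(-4.380287))
```

```bash
python3 -m jog '[[[-0.0016,-0.0014,0.015,0,0,0],[0,0,0.015,0,0,0],[0,0,0.01,0,0,0],[0,0,0.0053,0,0,0],[0,0,0,0,0,0],[0,0,0,0,0,0]]]'
python3 -m jog '[[[0,0,0,0,0,0],[0,0,0,0,0,0],[0,0,0,0,0,0]]]' 0.064
python3 -m jog '[[[0,0,-0.01,0,0,0],[0,0,-0.03,0,0,0],[0,0,-0.04,0,0,0],[0,0,-0.04,0,0,0],[-0.04,0,-0.03,0,0,0],[-0.04,0,0,0,0,0],[0,0,0,0,0,0],[0,0,0,0,0,0]]]'
python3 - <<'E'
from h import *
import pickle
c=cam("wrist");pickle.dump(c,open("w7.pkl","wb"))
p0=proj(c,[[.639,-.263,.025]])[0].astype(int);print(p0)
g=cv2.cvtColor(c[0],cv2.COLOR_RGB2GRAY);print(g[p0[1],p0[0]-45:p0[0]+45:3],g[max(p0[1]-70,0):p0[1]+70:4,p0[0]])
save(c,"w7",(180,0,460,240),2.5)
E
```

```text
clock: 32.28
tool_pos: [0.6375, -0.2633, 0.0162]
eef_rot: [0.999, -0.039, -0.001, -0.0]
contact_force: [-4.1, 2.3, 8.1]
opening: 0.559
finger_force: 35.0
clock: 32.65
tool_pos: [0.6382, -0.2635, 0.015]
eef_rot: [0.999, -0.039, -0.0, 0.0]
contact_force: [-0.3, -0.2, -1.1]
opening: 0.723
finger_force: 0.0
clock: 33.65
tool_pos: [0.5596, -0.2574, 0.166]
eef_rot: [0.999, -0.039, 0.001, 0.0]
contact_force: [-0.0, 0.4, 1.2]
opening: 0.729
finger_force: 0.0
[310  96]
[212 213 213 213 213 214 215 224 223 227 216 223 228 228 227 226 225 227
 227 227 227 211 228 226 225 217 212 211 211 211] [195 195 195 195 195 110 215 192 211 209 101 215 225 225 209 226 226 226
 226 227 226 227 227 227 227 227 228 218 228 223 212 212 212 211 210]
```

View pics/w7.png

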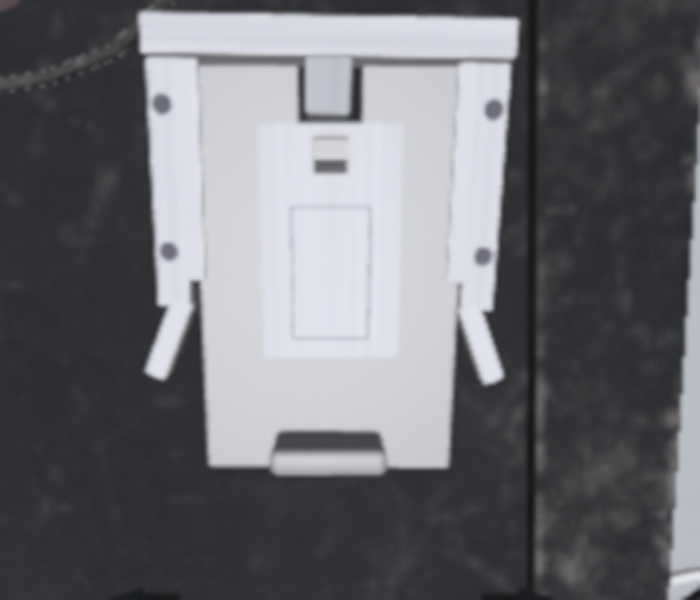

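The first plate lies square and centred on the pad, with its crop corners near (260,125) and (402,355), and the tray is home. Now I'll measure it by hue and go to the middle station.

```bash
cat >> h.py <<'E'
def pile(c,z,x0=(.638,-.263)):
    p0=proj(c,[[*x0,z]])[0].astype(int);f=c[0].astype(int);d=f[:,:,2]-f[:,:,0]
    m=np.zeros(d.shape,np.uint8);q=proj(c,[[x0[0]+.047*sx,x0[1]+.037*sy,z] for sx,sy in((1,1),(1,-1),(-1,-1),(-1,1))]).astype(np.int32)
    k=np.zeros_like(m);cv2.fillConvexPoly(k,q,1)
    m=((d>8)&(k>0)).astype(np.uint8);m=cv2.morphologyEx(m,cv2.MORPH_OPEN,np.ones((5,5)))
    cs,_=cv2.findContours(m,cv2.RETR_EXTERNAL,cv2.CHAIN_APPROX_NONE);kk=max(cs,key=cv2.contourArea)
    r=cv2.minAreaRect((ray(c,kk[:,0,:],z)[:,:2]*1000).astype(np.float32));b=cv2.boxPoints(r)
    e=b[1]-b[0] if np.linalg.norm(b[1]-b[0])>np.linalg.norm(b[2]-b[1]) else b[2]-b[1]
    return np.array(r[0])/1000,sorted(r[1]),(np.degrees(np.arctan2(e[1],e[0]))+90)%180-90,(d[p0[1]+10,p0[0]-8],d[q[2][1],q[2][0]])
E
python3 - <<'E'
from h import *
import pickle
c=pickle.load(open("w7.pkl","rb"));print(pile(c,.025))
E
python3 -m jog '[[[0,0,0,0,0,-0.052],[0,0,0,0,0,-0.052],[0.0056,-0.048,0,0,0,0],[0.0056,-0.048,0,0,0,0],[0.0056,-0.048,0,0,0,0],[0.0056,-0.048,0,0,0,0],[0.0056,-0.048,0,0,0,0],[0.0056,-0.048,0,0,0,0],[0.0056,-0.048,0,0,0,0],[0.0059,-0.0475,0,0,0,0],[0,0,0,0,0,0],[0,0,0,0,0,0]]]' 0.04
python3 - <<'E'
from h import *
s=get_state();m=R.from_quat(s["eef_rot"]).as_matrix();print("yaw",np.degrees(np.arctan2(m[1,0],m[0,0])))
c=cam("wrist")
p0=proj(c,[[.5323,.1255,.024]])[0].astype(int);b=(max(p0[0]-75,0),max(p0[1]-120,0),p0[0]+75,min(p0[1]+80,399))
P=plates(c,190,[b],.024)[0];print(P);print(plates(c,110,[b],.006)[0])
a=np.radians(P[2]);post=P[0]+.062*np.array([np.cos(a),np.sin(a)]);print("post",post,"rel",(m.T@(np.r_[post,.033]-s["tool_pos"])).round(4))
E
```

```text
(array([ 0.63811023, -0.2642439 ]), [50.298500061035156, 80.13765716552734], np.float32(-4.3848953), (np.int64(12), np.int64(6)))
clock: 35.2
tool_pos: [0.5934, 0.1265, 0.165]
eef_rot: [1.0, 0.014, -0.0, 0.001]
contact_force: [-0.9, -1.1, 0.5]
opening: 0.452
finger_force: 0.0
yaw 1.575167093091713
(array([0.5332, 0.1257]), array([51.7, 80. ]), 1.57, array([310.21749275, 237.3785188 ]))
(array([0.5467, 0.126 ]), array([ 60.3, 132.5]), 1.55, array([310.29150351, 218.55968128]))
post [0.59517673 0.12739869] rel [ 0.0019 -0.001   0.132 ]
```

```bash
python3 -m jog '[[[0.001,-0.001,0.04,0,0,0],[0,0,0.04,0,0,0],[0,0,0.035,0,0,0],[0,0,0.017,0,0,0],[0,0,0,0,0,0]]]' 0.04
python3 -m jog '[[[0,0,0,0,0,0],[0,0,0,0,0,0],[0,0,0,0,0,0],[0,0,0,0,0,0],[0,0,0,0,0,0]]]' 0.0 50
python3 -m jog '[[[0,0,-0.005,0,0,0],[0,0,-0.005,0,0,0],[0,0,-0.005,0,0,0],[0,0,0,0,0,0],[0,0,0,0,0,0]]]'
```

```text
clock: 35.88
tool_pos: [0.5939, 0.1269, 0.0327]
eef_rot: [1.0, 0.013, -0.001, 0.0]
contact_force: [-0.0, -0.7, -0.2]
opening: 0.455
finger_force: 0.0
clock: 36.5
tool_pos: [0.5948, 0.1281, 0.034]
eef_rot: [1.0, 0.013, 0.0, 0.0]
contact_force: [0.4, -0.3, 6.5]
opening: 0.106
finger_force: 50.0
clock: 37.12
tool_pos: [0.5946, 0.1282, 0.0481]
eef_rot: [1.0, 0.013, 0.0, 0.0]
contact_force: [4.5, -0.6, -10.7]
opening: 0.109
finger_force: 50.0
```

```bash
python3 -m jog '[[[0,0,0,0,0,-0.175],[0,0,0,0,0,-0.175],[0,0,0,0,0,-0.175],[0,0,0,0,0,-0.175],[0,0,0,0,0,-0.175],[0,0,0,0,0,-0.175],[0,0,0,0,0,-0.175],[0,0,0,0,0,-0.175],[0,0,0,0,0,0],[0,0,0.007,0,0,0],[0,0,0.008,0,0,0],[0,0,0,0,0,0]]]'
python3 -m jog '[[[0,0,0,0,0,0],[0,0,0,0,0,0],[0,0,0,0,0,0],[0,0,-0.03,0,0,0],[0,0,-0.04,0,0,0],[0,0,0,0,0,0]]]' 0.04
python3 -m jog '[[[0,0,0,0,0,0.175],[0,0,0,0,0,0.175],[0,0,0,0,0,0.175],[0,0,0,0,0,0.175],[0,0,0,0,0,0.175],[0,0,0,0,0,0.175],[0,0,0,0,0,0.175],[0,0,0,0,0,0.175],[-0.032,0,0,0,0,0],[-0.03,0,0,0,0,0],[0,0,0,0,0,0],[0,0,0,0,0,0]]]' 0.07
python3 - <<'E'
from h import *
s=get_state();m=R.from_quat(s["eef_rot"]).as_matrix();d=m.T@[0,0,-1];print("yaw",np.degrees(np.arctan2(m[1,0],m[0,0])),np.cross([0,0,1],d).round(4));print("rel",m.T@(np.array([.5327,.1264,.015])-s["tool_pos"]))
c=cam("wrist");p0=proj(c,[[.5327,.126,.024]])[0].astype(int)
b=(max(p0[0]-90,0),max(p0[1]-130,0),p0[0]+90,min(p0[1]+80,300));print(plates(c,190,[b],.024)[0])
g=cv2.cvtColor(c[0],cv2.COLOR_RGB2GRAY);h=proj(c,[[.5627,.1272,.024]])[0].astype(int);print("hole dark?",g[h[1]-8:h[1]+9:4,h[0]])
E
```

```text
clock: 38.62
tool_pos: [0.5949, 0.1279, 0.0329]
eef_rot: [0.757, 0.654, -0.0, 0.0]
contact_force: [4.8, -2.1, -5.4]
opening: 0.11
finger_force: 50.0
clock: 39.38
tool_pos: [0.5961, 0.1291, 0.1063]
eef_rot: [0.756, 0.654, 0.002, 0.001]
contact_force: [-0.4, 0.1, 0.8]
opening: 0.453
finger_force: 0.0
clock: 40.88
tool_pos: [0.5334, 0.1267, 0.1031]
eef_rot: [1.0, 0.013, 0.0, 0.0]
contact_force: [-0.2, 0.1, -0.1]
opening: 0.794
finger_force: 0.0
yaw 1.5191005825270807 [ 0.     -0.0005  0.    ]
rel [-0.00070993  0.00030303  0.08813523]
(array([0.533 , 0.1256]), array([50.2, 78.1]), 1.62, array([312.34693206, 203.37899836]))
hole dark? [180  92  90  90 198]
```

```bash
python3 -m jog '[[[-0.0007,0,0.03,0,0,0],[0,0,0.03,0,0,0],[0,0,0.018,0,0,0],[0,0,0.0095,0,0,0],[0,0,0,0,0,0],[0,0,0,0,0,0]]]'
python3 -m jog '[[[0,0,0,0,0,0],[0,0,0,0,0,0],[0,0,0,0,0,0],[0,0,0,0,0,0]]]' 0.03 35
python3 -m jog '[[[0,0,-0.01,0,0,0],[0,0,-0.03,0,0,0],[0,0,-0.04,0,0,0],[0,0,-0.02,0,0,0],[0,0,0,0,0,0],[0,0,0,0,0,0]]]'
python3 - <<'E'
from h import *
s=get_state();m=R.from_quat(s["eef_rot"]).as_matrix();print("yaw",np.degrees(np.arctan2(m[1,0],m[0,0])))
E
```

```text
clock: 41.68
tool_pos: [0.5323, 0.1267, 0.0166]
eef_rot: [1.0, 0.013, 0.0, -0.0]
contact_force: [0.3, -0.0, -0.1]
opening: 0.796
finger_force: 0.0
clock: 42.18
tool_pos: [0.5319, 0.1267, 0.0162]
eef_rot: [1.0, 0.013, 0.0, -0.0]
contact_force: [-0.5, 0.1, 4.4]
opening: 0.561
finger_force: 35.0
clock: 42.92
tool_pos: [0.531, 0.1265, 0.1152]
eef_rot: [1.0, 0.013, -0.001, 0.0]
contact_force: [0.1, -0.3, -0.8]
opening: 0.556
finger_force: 35.0
yaw 1.5324641983369038
```

```bash
python3 -m jog '[[[0,0,-0.04,0,0,0.052],[0,0,-0.045,0,0,0.051],[0.0073,0.0474,0,0,0,0],[0.0073,0.0474,0,0,0,0],[0.0073,0.0474,0,0,0,0],[0.0073,0.0474,0,0,0,0],[0.0073,0.0474,0,0,0,0],[0.0073,0.0474,0,0,0,0],[0.0073,0.0474,0,0,0,0],[0.0073,0.0474,0,0,0,0],[0,0,0,0,0,0],[0,0,0,0,0,0]]]'
cat >> h.py <<'E'
def held(c,s,off):
    m=R.from_quat(s["eef_rot"]).as_matrix();g=cv2.cvtColor(c[0],cv2.COLOR_RGB2GRAY).astype(int);z=s["tool_pos"][2]+off
    T=lambda px:((ray(c,px,z)-s["tool_pos"])@m)[:,:2].round(4)
    far=[]
    for u in range(270,358,10):
        d=np.diff(g[165:200,u]);far.append((u,165+int(np.argmax(np.abs(d)))+1))
    return far,T(far).tolist()
E
python3 - <<'E'
from h import *
import pickle
s=get_state();m=R.from_quat(s["eef_rot"]).as_matrix();d=m.T@[0,0,-1];print("yaw",np.degrees(np.arctan2(m[1,0],m[0,0])),"tiltfix",np.cross([0,0,1],d).round(4))
c=cam("wrist");pickle.dump(c,open("w8.pkl","wb"));print("pile",pile(c,.025));print("held",held(c,s,.008))
print("rel",(m.T@(np.array([.6380,-.2634,.0265])-s["tool_pos"])).round(4))
E
```

```text
clock: 44.42
tool_pos: [0.5604, -0.2548, 0.1994]
eef_rot: [0.999, -0.038, -0.002, -0.001]
contact_force: [-0.1, -0.7, -1.2]
opening: 0.56
finger_force: 35.0
yaw -4.354469290873242 tiltfix [-0.0019  0.0031  0.    ]
pile (array([ 0.63817664, -0.264242  ]), [50.0310173034668, 79.83229064941406], np.float32(-4.317528), (np.int64(12), np.int64(6)))
held ([(270, 183), (280, 178), (290, 178), (300, 166), (310, 191), (320, 191), (330, 166), (340, 183), (350, 183)], [[0.0411, -0.0189], [0.0435, -0.0141], [0.0435, -0.0095], [0.0492, -0.0047], [0.0372, -0.0002], [0.0372, 0.0046], [0.0492, 0.0091], [0.0411, 0.0139], [0.0411, 0.0186]])
rel [0.0786 0.003  0.1726]
```

```bash
python3 -m jog '[[[0.04,0.0015,0.03,-0.0019,0.0031,0],[0.0377,0.0015,0.04,0,0,0],[0,0,0.04,0,0,0],[0,0,0.03,0,0,0],[0,0,0,0,0,0],[0,0,0,0,0,0]]]'
python3 - <<'E'
from h import *
s=get_state();m=R.from_quat(s["eef_rot"]).as_matrix();d=m.T@[0,0,-1];print("yaw",np.degrees(np.arctan2(m[1,0],m[0,0])),"tiltfix",np.cross([0,0,1],d).round(4));print("rel",(m.T@(np.array([.6371,-.2634,.0262])-s["tool_pos"])).round(4))
E
```

```text
clock: 45.22
tool_pos: [0.6395, -0.2643, 0.062]
eef_rot: [0.999, -0.038, 0.002, 0.001]
contact_force: [0.9, 0.4, 0.3]
opening: 0.56
finger_force: 35.0
yaw -4.299198747843326 tiltfix [ 0.002  -0.0042  0.    ]
rel [-0.0026 -0.0008  0.0358]
```

```bash
python3 -m jog '[[[-0.0026,-0.0008,0.01,0.0015,-0.0035,0],[0,0,0.015,0,0,0],[0,0,0.006,0,0,0],[0,0,0,0,0,0],[0,0,0,0,0,0]]]'
python3 - <<'E'
from h import *
s=get_state();m=R.from_quat(s["eef_rot"]).as_matrix();print("yaw",np.degrees(np.arctan2(m[1,0],m[0,0])));print("rel",(m.T@(np.array([.6371,-.2634,.0262])-s["tool_pos"])).round(4))
E
```

```text
clock: 45.85
tool_pos: [0.6362, -0.2643, 0.0301]
eef_rot: [0.999, -0.038, -0.0, 0.0]
contact_force: [-0.6, 0.5, -0.9]
opening: 0.561
finger_force: 35.0
yaw -4.382449902401837
rel [ 0.0008 -0.001   0.0039]
```

```bash
python3 -m jog '[[[0.0008,-0.001,0.002,0,0,0],[0,0,0.0019,0,0,0],[0,0,0,0,0,0],[0,0,0,0,0,0]]]'
python3 -m jog '[[[0,0,0,0,0,0],[0,0,0,0,0,0],[0,0,0,0,0,0]]]' 0.064
python3 -m jog '[[[0,0,-0.01,0,0,0],[0,0,-0.03,0,0,0],[0,0,-0.04,0,0,0],[0,0,-0.03,0,0,0],[-0.04,0,-0.03,0,0,0],[-0.04,0,0,0,0,0],[0,0,0,0,0,0],[0,0,0,0,0,0]]]'
python3 - <<'E'
from h import *
import pickle
c=cam("wrist");pickle.dump(c,open("w9.pkl","wb"));print(pile(c,.033),pile(c,.025))
s=get_state();m=R.from_quat(s["eef_rot"]).as_matrix();print("rel above pile",(m.T@(np.array([.6378,-.2634,.1])-s["tool_pos"])).round(4))
E
```

```text
clock: 46.35
tool_pos: [0.6368, -0.2633, 0.026]
eef_rot: [0.999, -0.038, -0.0, 0.0]
contact_force: [0.7, -0.5, -0.5]
opening: 0.563
finger_force: 35.0
clock: 46.72
tool_pos: [0.6369, -0.2632, 0.0261]
eef_rot: [0.999, -0.038, -0.0, 0.0]
contact_force: [-0.1, -0.1, -0.0]
opening: 0.725
finger_force: 0.0
clock: 47.72
tool_pos: [0.5583, -0.2571, 0.1668]
eef_rot: [0.999, -0.038, 0.001, 0.0]
contact_force: [0.5, 1.2, 0.5]
opening: 0.724
finger_force: 0.0
(array([ 0.63755719, -0.26424561]), [50.263206481933594, 79.65396881103516], np.float32(-4.3764725), (np.int64(11), np.int64(6))) (array([ 0.63754364, -0.26425797]), [51.70402526855469, 81.93726348876953], np.float32(-4.3764496), (np.int64(11), np.int64(6)))
rel above pile [0.0793 0.0004 0.0665]
```

```bash
python3 - <<'E'
from h import *
import pickle
c=pickle.load(open("w3.pkl","rb"))
for px in((133,200),(150,320),(122,60),(165,290)): print(px,ray(c,[np.array(px)/1.25],0)[0,:2].round(3))
t=cam("top")
for px in((207,270),(215,130),(203,340)): print(px,ray(t,[np.array(px)/1.25],0)[0,:2].round(3))
E
python3 -m jog '[[[0,0,0,0,0,-0.059],[0,0,0,0,0,-0.059],[0.0067,-0.0495,0,0,0,0],[0.0067,-0.0495,0,0,0,0],[0.0067,-0.0495,0,0,0,0],[0.0067,-0.0495,0,0,0,0],[0.0067,-0.0495,0,0,0,0],[0.0067,-0.0495,0,0,0,0],[0.0067,-0.0495,0,0,0,0],[0.0067,-0.0495,0,0,0,0],[0,0,0,0,0,0],[0,0,0,0,0,0]]]' 0.04
```

```text
(133, 200) [0.525 0.381]
(150, 320) [0.377 0.392]
(122, 60) [0.665 0.362]
(165, 290) [0.417 0.367]
(207, 270) [0.515 0.372]
(215, 130) [0.793 0.377]
(203, 340) [0.385 0.37 ]
clock: 49.32
tool_pos: [0.5947, 0.1405, 0.1655]
eef_rot: [1.0, 0.021, -0.0, 0.001]
contact_force: [0.4, 0.8, 1.0]
opening: 0.455
finger_force: 0.0
```

```bash
python3 -m jog '[[[0.0055,-0.0495,0,0,0,0],[0,-0.0495,0,0,0,0],[0,0,0,0,0,0],[0,0,0,0,0,0]]]' 0.04
python3 - <<'E'
from h import *
s=get_state();m=R.from_quat(s["eef_rot"]).as_matrix();print("yaw",np.degrees(np.arctan2(m[1,0],m[0,0])),s["q"].round(2),s["contact_force"])
c=cam("wrist")
p0=proj(c,[[.5428,.2381,.024]])[0].astype(int);b=(max(p0[0]-75,0),max(p0[1]-120,0),p0[0]+75,min(p0[1]+80,399))
P=plates(c,190,[b],.024)[0];print(P);print(plates(c,110,[b],.006)[0])
a=np.radians(P[2]);post=P[0]+.062*np.array([np.cos(a),np.sin(a)]);print("post",post,"rel",(m.T@(np.r_[post,.033]-s["tool_pos"])).round(4))
E
```

```text
clock: 49.82
tool_pos: [0.5963, 0.2374, 0.1657]
eef_rot: [1.0, 0.02, -0.0, 0.001]
contact_force: [0.0, -0.9, 1.1]
opening: 0.455
finger_force: 0.0
yaw 2.2428020546072984 [-0.52  0.8   0.13  1.59 -0.13  0.76 -1.87] [ 0.00331209 -0.90586511  1.07205694]
(array([0.5435, 0.2385]), array([51.5, 79. ]), 2.22, array([307.79917043, 230.37466039]))
(array([0.5578, 0.2391]), array([ 60.2, 131.8]), 2.24, array([307.90184118, 211.11578744]))
post [0.60545347 0.24090167] rel [ 0.0095 -0.0035  0.1327]
```

```bash
python3 -m jog '[[[0.009,-0.004,0.04,0,0,0],[0,0,0.04,0,0,0],[0,0,0.035,0,0,0],[0,0,0.017,0,0,0],[0,0,0,0,0,0]]]' 0.04
python3 -m jog '[[[0,0,0,0,0,0],[0,0,0,0,0,0],[0,0,0,0,0,0],[0,0,0,0,0,0],[0,0,0,0,0,0]]]' 0.0 50
python3 -m jog '[[[0,0,-0.005,0,0,0],[0,0,-0.005,0,0,0],[0,0,-0.005,0,0,0],[0,0,0,0,0,0],[0,0,0,0,0,0]]]'
```

```text
clock: 50.5
tool_pos: [0.6042, 0.2426, 0.0331]
eef_rot: [1.0, 0.02, -0.001, 0.001]
contact_force: [-1.0, 0.4, 0.8]
opening: 0.454
finger_force: 0.0
clock: 51.12
tool_pos: [0.6053, 0.242, 0.0347]
eef_rot: [1.0, 0.02, 0.0, 0.001]
contact_force: [-0.6, -5.7, 6.6]
opening: 0.105
finger_force: 50.0
clock: 51.75
tool_pos: [0.605, 0.242, 0.0474]
eef_rot: [1.0, 0.02, -0.0, 0.002]
contact_force: [3.8, -5.0, -9.8]
opening: 0.11
finger_force: 50.0
```

```bash
python3 -m jog '[[[0,0,0,0,0,-0.17],[0,0,0,0,0,-0.17],[0,0,0,0,0,-0.17],[0,0,0,0,0,-0.17],[0,0,0,0,0,-0.17],[0,0,0,0,0,-0.17],[0,0,0,0,0,-0.17],[0,0,0,0,0,-0.17],[0,0,0,0,0,0],[0,0,0.007,0,0,0],[0,0,0.007,0,0,0],[0,0,0,0,0,0]]]'
python3 -m jog '[[[0,0,0,0,0,0],[0,0,0,0,0,0],[0,0,0,0,0,0],[0,0,-0.03,0,0,0],[0,0,-0.04,0,0,0],[0,0,0,0,0,0]]]' 0.04
python3 -m jog '[[[0,0,0,0,0,0.17],[0,0,0,0,0,0.17],[0,0,0,0,0,0.17],[0,0,0,0,0,0.17],[0,0,0,0,0,0.17],[0,0,0,0,0,0.17],[0,0,0,0,0,0.17],[0,0,0,0,0,0.17],[-0.032,0,0,0,0,0],[-0.03,0,0,0,0,0],[0,0,0,0,0,0],[0,0,0,0,0,0]]]' 0.07
python3 - <<'E'
from h import *
s=get_state();m=R.from_quat(s["eef_rot"]).as_matrix();d=m.T@[0,0,-1];print("yaw",np.degrees(np.arctan2(m[1,0],m[0,0])),np.cross([0,0,1],d).round(4));print("rel",m.T@(np.array([.5431,.2393,.016])-s["tool_pos"]))
c=cam("wrist");p0=proj(c,[[.5431,.2388,.024]])[0].astype(int)
b=(max(p0[0]-90,0),max(p0[1]-130,0),p0[0]+90,min(p0[1]+80,300));print(plates(c,190,[b],.024)[0])
g=cv2.cvtColor(c[0],cv2.COLOR_RGB2GRAY);h=proj(c,[[.5731,.2400,.024]])[0].astype(int);print("hole dark?",g[h[1]-8:h[1]+9:4,h[0]])
E
```

```text
clock: 53.25
tool_pos: [0.6054, 0.2417, 0.0337]
eef_rot: [0.765, 0.644, -0.001, 0.001]
contact_force: [3.3, -4.2, -5.5]
opening: 0.112
finger_force: 50.0
clock: 54.0
tool_pos: [0.6064, 0.2461, 0.1083]
eef_rot: [0.764, 0.645, 0.003, 0.0]
contact_force: [0.6, 0.1, -1.3]
opening: 0.455
finger_force: 0.0
clock: 55.5
tool_pos: [0.5434, 0.2419, 0.1047]
eef_rot: [1.0, 0.021, 0.0, 0.0]
contact_force: [0.3, -0.0, 0.5]
opening: 0.797
finger_force: 0.0
yaw 2.378892754101793 [ 0.0003 -0.0001  0.    ]
rel [-0.00045369  0.00257692  0.08867855]
(array([0.5434, 0.2386]), array([50.5, 78.4]), 2.39, array([315.12692381, 202.37498578]))
hole dark? [183  95  93  93 202]
```

```bash
python3 -m jog '[[[-0.0005,0.0026,0.03,0,0,0],[0,0,0.03,0,0,0],[0,0,0.018,0,0,0],[0,0,0.0105,0,0,0],[0,0,0,0,0,0],[0,0,0,0,0,0]]]'
python3 -m jog '[[[0,0,0,0,0,0],[0,0,0,0,0,0],[0,0,0,0,0,0],[0,0,0,0,0,0]]]' 0.03 35
python3 -m jog '[[[0,0,-0.01,0,0,0],[0,0,-0.03,0,0,0],[0,0,-0.04,0,0,0],[0,0,-0.02,0,0,0],[0,0,-0.04,0,0,0.06],[0,0,-0.045,0,0,0.058],[0,0,0,0,0,0]]]'
python3 - <<'E'
from h import *
s=get_state();m=R.from_quat(s["eef_rot"]).as_matrix();print("yaw",np.degrees(np.arctan2(m[1,0],m[0,0])));print("rel",(m.T@(np.array([.5600,-.2565,.2])-s["tool_pos"])).round(4))
E
```

```text
clock: 56.3
tool_pos: [0.5427, 0.2394, 0.0171]
eef_rot: [1.0, 0.021, 0.0, -0.0]
contact_force: [-0.2, 1.0, 0.2]
opening: 0.796
finger_force: 0.0
clock: 56.8
tool_pos: [0.5423, 0.2392, 0.0169]
eef_rot: [1.0, 0.021, -0.0, 0.0]
contact_force: [-0.7, 0.1, 4.2]
opening: 0.561
finger_force: 35.0
clock: 57.68
tool_pos: [0.5443, 0.2399, 0.2051]
eef_rot: [0.999, -0.038, 0.003, -0.001]
contact_force: [1.2, 0.3, -1.7]
opening: 0.559
finger_force: 35.0
yaw -4.4005674091487235
rel [0.0537 0.4937 0.0039]
```

```bash
python3 -m jog '[[[0.0054,0.0494,0,0,0,0],[0.0054,0.0494,0,0,0,0],[0.0054,0.0494,0,0,0,0],[0.0054,0.0494,0,0,0,0],[0.0054,0.0494,0,0,0,0],[0.0054,0.0494,0,0,0,0],[0.0054,0.0494,0,0,0,0],[0.0054,0.0494,0,0,0,0],[0.0054,0.0494,0,0,0,0],[0.0054,0.0494,0,0,0,0],[0,0,0,0,0,0],[0,0,0,0,0,0]]]'
python3 - <<'E'
from h import *
import pickle
s=get_state();m=R.from_quat(s["eef_rot"]).as_matrix();d=m.T@[0,0,-1];print("yaw",np.degrees(np.arctan2(m[1,0],m[0,0])),"tiltfix",np.cross([0,0,1],d).round(4))
c=cam("wrist");pickle.dump(c,open("w10.pkl","wb"));print("pile",pile(c,.033));print("held",held(c,s,.007))
g=cv2.cvtColor(c[0],cv2.COLOR_RGB2GRAY)
print(g[174:192,275],g[174:192,345]);c8=pickle.load(open("w8.pkl","rb"));g=cv2.cvtColor(c8[0],cv2.COLOR_RGB2GRAY);print(g[174:192,275],g[174:192,345])
print("rel",(m.T@(np.array([.6374,-.2634,.0353])-s["tool_pos"])).round(4))
E
```

```text
clock: 59.18
tool_pos: [0.5576, -0.2565, 0.2005]
eef_rot: [0.999, -0.038, -0.002, -0.001]
contact_force: [0.2, 0.7, -0.7]
opening: 0.559
finger_force: 35.0
yaw -4.356298233278655 tiltfix [-0.0013  0.0031  0.    ]
pile (array([ 0.63734576, -0.26427344]), [50.35505294799805, 79.66551208496094], np.float32(-4.323761), (np.int64(12), np.int64(6)))
held ([(270, 176), (280, 176), (290, 176), (300, 182), (310, 190), (320, 190), (330, 182), (340, 176), (350, 176)], [[0.0442, -0.0189], [0.0442, -0.0142], [0.0442, -0.0095], [0.0413, -0.0049], [0.0374, -0.0002], [0.0374, 0.0046], [0.0413, 0.0093], [0.0442, 0.0139], [0.0442, 0.0186]])
[188 156  95  70  97 109 117 145 187 213 218 219 219 219 219 219 219 219] [194 176 120  77  96 109 118 147 189 214 220 220 220 220 220 220 221 221]
[198 198 195 176 123 107 111 121 158 198 216 219 219 219 219 219 219 219] [196 196 194 181 145 117 113 122 159 200 217 220 220 220 220 220 221 221]
rel [0.0806 0.001  0.1649]
```

```bash
python3 -m jog '[[[0.04,0.0005,0.03,0,0,0],[0.0377,0.0005,0.04,0,0,0],[0,0,0.03,0,0,0],[0,0,0.025,0,0,0],[0,0,0,0,0,0],[0,0,0,0,0,0]]]'
python3 - <<'E'
from h import *
s=get_state();m=R.from_quat(s["eef_rot"]).as_matrix();d=m.T@[0,0,-1];print("yaw",np.degrees(np.arctan2(m[1,0],m[0,0])),"tiltfix",np.cross([0,0,1],d).round(4));print("rel",(m.T@(np.array([.6369,-.2634,.0352])-s["tool_pos"])).round(4))
E
```

```text
clock: 59.98
tool_pos: [0.6364, -0.2636, 0.0775]
eef_rot: [0.999, -0.037, 0.0, 0.0]
contact_force: [-0.2, -0.7, -1.2]
opening: 0.56
finger_force: 35.0
yaw -4.297708904383917 tiltfix [ 0.0004 -0.0003  0.    ]
rel [ 0.0004 -0.0003  0.0423]
```

```bash
python3 -m jog '[[[0,0,0.02,0,0,0.001],[0,0,0.012,0,0,0],[0,0,0.005,0,0,0],[0,0,0,0,0,0],[0,0,0,0,0,0]]]'
python3 - <<'E'
from h import *
s=get_state();m=R.from_quat(s["eef_rot"]).as_matrix();print("yaw",np.degrees(np.arctan2(m[1,0],m[0,0])));print("rel",(m.T@(np.array([.6369,-.2634,.0352])-s["tool_pos"])).round(4))
E
```

```text
clock: 60.6
tool_pos: [0.6359, -0.2647, 0.0399]
eef_rot: [0.999, -0.039, -0.0, 0.0]
contact_force: [0.6, -0.4, -1.3]
opening: 0.561
finger_force: 35.0
yaw -4.441266766071362
rel [ 0.0009 -0.0014  0.0047]
```

```bash
python3 -m jog '[[[0.0009,-0.0014,0.0025,0,0,-0.001],[0,0,0.0022,0,0,0],[0,0,0,0,0,0],[0,0,0,0,0,0]]]'
python3 -m jog '[[[0,0,0,0,0,0],[0,0,0,0,0,0],[0,0,0,0,0,0],[0,0,0.013,0,0,0],[0,0,0,0,0,0]]]' 0.064
python3 -m jog '[[[0,0,0,0,0,0],[0,0,0,0,0,0],[0,0,0,0,0,0],[0,0,0,0,0,0]]]' 0.03 10
python3 -m jog '[[[0,0,0,0,0,0],[0,0,0,0,0,0],[0,0,-0.02,0,0,0],[0,0,-0.04,0,0,0],[0,0,-0.04,0,0,0],[0,0,-0.03,0,0,0],[-0.04,0,0,0,0,0],[-0.04,0,0,0,0,0],[0,0,0,0,0,0],[0,0,0,0,0,0]]]' 0.088
python3 - <<'E'
from h import *
import pickle
c=cam("wrist");pickle.dump(c,open("w11.pkl","wb"));print(pile(c,.041))
s=get_state();m=R.from_quat(s["eef_rot"]).as_matrix();print("yaw",np.degrees(np.arctan2(m[1,0],m[0,0])))
E
```

```text
clock: 61.1
tool_pos: [0.6366, -0.2632, 0.0348]
eef_rot: [0.999, -0.038, -0.0, 0.0]
contact_force: [-0.3, -0.3, -1.0]
opening: 0.559
finger_force: 35.0
clock: 61.72
tool_pos: [0.6354, -0.2626, 0.0201]
eef_rot: [0.999, -0.038, -0.002, -0.0]
contact_force: [-0.1, -0.2, -0.6]
opening: 0.728
finger_force: 0.0
clock: 62.22
tool_pos: [0.6366, -0.2632, 0.0218]
eef_rot: [0.999, -0.038, -0.0, 0.0]
contact_force: [0.6, -0.0, -1.5]
opening: 0.567
finger_force: 10.0
clock: 63.48
tool_pos: [0.5583, -0.2573, 0.1532]
eef_rot: [0.999, -0.038, 0.001, 0.001]
contact_force: [0.3, 0.3, 1.1]
opening: 1.001
finger_force: 0.0
(array([ 0.64150378, -0.26446823]), [50.220603942871094, 87.92263793945312], np.float32(-4.459854), (np.int64(11), np.int64(6)))
yaw -4.338845754382613
```

```bash
python3 -m jog '[[[0.04,0,0,0,0,-0.1745],[0,0,0,0,0,-0.1745],[0,0,0,0,0,-0.1745],[0,0,0,0,0,-0.1745],[0,0,0,0,0,-0.1745],[0,0,0,0,0,-0.1745],[0,0,0,0,0,-0.1745],[0,0,0,0,0,-0.1745],[0,0.04,0,0,0,-0.1745],[0,0,0,0,0,0],[0,0,0,0,0,0]]]'
python3 - <<'E'
from h import *
s=get_state();m=R.from_quat(s["eef_rot"]).as_matrix();d=m.T@[0,0,-1];print("yaw",np.degrees(np.arctan2(m[1,0],m[0,0])),"want 85.65","tiltfix",np.cross([0,0,1],d).round(4));print("rel",(m.T@(np.array([.6378,-.2634,.022])-s["tool_pos"])).round(4),s["q"].round(2))
E
```

```text
clock: 64.9
tool_pos: [0.6357, -0.2699, 0.1515]
eef_rot: [0.734, 0.679, -0.001, -0.0]
contact_force: [-0.3, -0.6, -0.1]
opening: 0.998
finger_force: 0.0
yaw 85.53245102873392 want 85.65 tiltfix [-0.0012  0.0003  0.    ]
rel [0.0067 0.0018 0.1295] [ 0.52  0.9  -0.39  1.41  0.38  0.91 -0.05]
```

```bash
python3 -m jog '[[[0.0067,0.0018,0.03,0,0,-0.002],[0,0,0.03,0,0,0],[0,0,0.018,0,0,0],[0,0,0,0,0,0],[0,0,0,0,0,0]]]'
python3 - <<'E'
from h import *
s=get_state();m=R.from_quat(s["eef_rot"]).as_matrix();d=m.T@[0,0,-1];print("yaw",np.degrees(np.arctan2(m[1,0],m[0,0])),"want 85.65","tiltfix",np.cross([0,0,1],d).round(4));print("rel",(m.T@(np.array([.6378,-.2634,.022])-s["tool_pos"])).round(4))
E
```

```text
clock: 65.53
tool_pos: [0.6385, -0.2638, 0.075]
eef_rot: [0.733, 0.68, -0.0, 0.001]
contact_force: [0.0, -0.8, 0.7]
opening: 0.997
finger_force: 0.0
yaw 85.69216149949922 want 85.65 tiltfix [ 0.0008  0.001  -0.    ]
rel [ 0.0004 -0.0008  0.053 ]
```

```bash
python3 -m jog '[[[0,-0.0008,0.015,0,0,0],[0,0,0.012,0,0,0],[0,0,0.008,0,0,0],[0,0,0,0,0,0]]]'
python3 -m jog '[[[0,0,0.008,0,0,0],[0,0,0.008,0,0,0],[0,0,0,0,0,0],[0,0,0,0,0,0]]]'
python3 -m jog '[[[0,0,0,0,0,0],[0,0,0,0,0,0],[0,0,0,0,0,0]]]' 0.07 10
python3 -m jog '[[[0,0,0,0,0,0],[0,0,0,0,0,0],[0,0,-0.03,0,0,0],[0,0,-0.04,0,0,0],[0,0,-0.04,0,0,0],[0,0,0,0,0,0]]]' 0.088
```

```text
clock: 66.03
tool_pos: [0.6363, -0.2632, 0.0377]
eef_rot: [0.733, 0.68, -0.001, -0.001]
contact_force: [0.9, -0.4, -0.2]
opening: 0.997
finger_force: 0.0
clock: 66.53
tool_pos: [0.637, -0.2635, 0.0228]
eef_rot: [0.733, 0.68, -0.0, -0.0]
contact_force: [0.3, -0.5, 0.1]
opening: 0.993
finger_force: 0.0
clock: 66.9
tool_pos: [0.6373, -0.2635, 0.0231]
eef_rot: [0.733, 0.68, -0.0, 0.0]
contact_force: [0.5, 0.1, 0.9]
opening: 0.907
finger_force: 10.0
clock: 67.65
tool_pos: [0.6394, -0.264, 0.1365]
eef_rot: [0.733, 0.68, 0.001, 0.003]
contact_force: [0.3, -0.4, -0.6]
opening: 1.004
finger_force: 0.0
```

```bash
python3 -m jog '[[[0,0,0,0,0,0.1475],[0,0,0,0,0,0.1475],[0.04,-0.0298,0,0,0,0],[0.04,-0.0298,0,0,0,0],[0.04,-0.0298,0,0,0,0],[0.04,-0.0298,0,0,0,0],[0.04,-0.0298,0,0,0,0],[0,0,0,0,0,0],[0,0,0,0,0,0]]]' 0.04
python3 - <<'E'
from h import *
s=get_state();m=R.from_quat(s["eef_rot"]).as_matrix();d=m.T@[0,0,-1];print("yaw",np.degrees(np.arctan2(m[1,0],m[0,0])),"want 68.8","tiltfix",np.cross([0,0,1],d).round(4));print("rel",(m.T@(np.array([.5723,-.0240,.033])-s["tool_pos"])).round(4),s["q"].round(2))
E
```

```text
clock: 68.78
tool_pos: [0.57, -0.024, 0.1321]
eef_rot: [0.825, 0.565, -0.001, -0.0]
contact_force: [0.9, -0.5, -0.4]
opening: 0.45
finger_force: 0.0
yaw 68.80245288934174 want 68.8 tiltfix [-0.0016  0.0023  0.    ]
rel [0.0011 0.0023 0.0991] [ 0.1   0.77 -0.24  1.82  0.3   0.58 -0.7 ]
```

```bash
python3 -m jog '[[[0.001,0.0023,0.04,0,0,0],[0,0,0.035,0,0,0],[0,0,0.024,0,0,0],[0,0,0,0,0,0]]]'
python3 -m jog '[[[0,0,0,0,0,0],[0,0,0,0,0,0],[0,0,0,0,0,0],[0,0,0,0,0,0],[0,0,0,0,0,0]]]' 0.0 50
python3 -m jog '[[[0,0,-0.006,0,0,0],[0,0,-0.006,0,0,0],[0,0,0,0,0,0],[0,0,0,0,0,0]]]'
python3 -m jog '[[[0,0,0,0,0,0.175],[0,0,0,0,0,0.175],[0,0,0,0,0,0.175],[0,0,0,0,0,0.175],[0,0,0,0,0,0.175],[0,0,0,0,0,0.175],[0,0,0,0,0,0.175],[0,0,0,0,0,0.175],[0,0,0,0,0,0],[0,0,0,0,0,0]]]'
python3 - <<'E'
from h import *
s=get_state();m=R.from_quat(s["eef_rot"]).as_matrix();print("yaw",np.degrees(np.arctan2(m[1,0],m[0,0])),"want -11.35")
E
```

```text
clock: 69.28
tool_pos: [0.5714, -0.0253, 0.0318]
eef_rot: [0.826, 0.564, -0.003, -0.001]
contact_force: [-0.6, 0.9, -0.2]
opening: 0.45
finger_force: 0.0
clock: 69.9
tool_pos: [0.5731, -0.0231, 0.0345]
eef_rot: [0.825, 0.565, -0.0, 0.0]
contact_force: [-0.8, -0.2, 6.0]
opening: 0.11
finger_force: 50.0
clock: 70.4
tool_pos: [0.573, -0.0231, 0.0455]
eef_rot: [0.825, 0.565, -0.0, -0.0]
contact_force: [3.9, 0.4, -9.1]
opening: 0.113
finger_force: 50.0
clock: 71.65
tool_pos: [0.5731, -0.0234, 0.0456]
eef_rot: [0.995, -0.098, -0.0, 0.0]
contact_force: [3.1, -1.9, -7.7]
opening: 0.113
finger_force: 50.0
yaw -11.24943204538362 want -11.35
```

```bash
python3 -m jog '[[[0,0,0.006,0,0,0],[0,0,0.006,0,0,0],[0,0,0,0,0,0],[0,0,0,0,0,0]]]'
python3 -m jog '[[[0,0,0,0,0,0],[0,0,0,0,0,0],[0,0,0,0,0,0],[0,0,-0.04,0,0,0],[0,0,-0.05,0,0,0],[0,0,0,0,0,0]]]' 0.04
python3 -m jog '[[[0,0,0,0,0,-0.18],[0,0,0,0,0,-0.18],[0,0,0,0,0,-0.18],[0,0,0,0,0,-0.18],[0,0,0,0,0,-0.18],[0,0,0,0,0,-0.18],[0,0,0,0,0,-0.18],[0,0,0,0,0,-0.18],[0,0,0,0,0,-0.182],[0,0,0,0,0,0],[0,0,0,0,0,0]]]' 0.04
python3 - <<'E'
from h import *
s=get_state();m=R.from_quat(s["eef_rot"]).as_matrix();print("yaw",np.degrees(np.arctan2(m[1,0],m[0,0])),"want 81.65");print("rel",(m.T@(np.array([.5948,.128,.033])-s["tool_pos"])).round(4))
E
```

```text
clock: 72.15
tool_pos: [0.5731, -0.0234, 0.0345]
eef_rot: [0.995, -0.099, 0.0, 0.0]
contact_force: [0.9, -2.2, 5.6]
opening: 0.107
finger_force: 50.0
clock: 72.9
tool_pos: [0.5752, -0.023, 0.127]
eef_rot: [0.995, -0.099, 0.003, -0.0]
contact_force: [0.7, 0.1, -0.8]
opening: 0.452
finger_force: 0.0
clock: 74.28
tool_pos: [0.5724, -0.0229, 0.1231]
eef_rot: [0.758, 0.652, -0.001, -0.001]
contact_force: [-0.0, 0.6, 0.2]
opening: 0.451
finger_force: 0.0
yaw 81.37434266115369 want 81.65
rel [ 0.1526 -0.0003  0.0901]
```

```bash
python3 -m jog '[[[0.05,0,0,0,0,-0.005],[0.05,0,0,0,0,0],[0.05,0,0,0,0,0],[0,0,0,0,0,0],[0,0,0,0,0,0]]]'
python3 - <<'E'
from h import *
s=get_state();m=R.from_quat(s["eef_rot"]).as_matrix();print("yaw",np.degrees(np.arctan2(m[1,0],m[0,0])),"want 81.65");print("rel",(m.T@(np.array([.5948,.128,.033])-s["tool_pos"])).round(4))
E
```

```text
clock: 74.9
tool_pos: [0.5941, 0.1245, 0.1233]
eef_rot: [0.756, 0.654, -0.001, 0.0]
contact_force: [0.5, 0.2, -0.3]
opening: 0.453
finger_force: 0.0
yaw 81.75419216893228 want 81.65
rel [0.0037 0.0003 0.0903]
```

```bash
python3 -m jog '[[[0.0035,0,0.04,0,0,0],[0,0,0.03,0,0,0],[0,0,0.019,0,0,0],[0,0,0,0,0,0]]]'
python3 -m jog '[[[0,0,0,0,0,0],[0,0,0,0,0,0],[0,0,0,0,0,0],[0,0,0,0,0,0],[0,0,0,0,0,0]]]' 0.0 50
python3 -m jog '[[[0,0,-0.006,0,0,0],[0,0,-0.006,0,0,0],[0,0,0,0,0,0],[0,0,0,0,0,0]]]'
python3 -m jog '[[[0,0,0,0,0,0.175],[0,0,0,0,0,0.175],[0,0,0,0,0,0.175],[0,0,0,0,0,0.175],[0,0,0,0,0,0.175],[0,0,0,0,0,0.175],[0,0,0,0,0,0.175],[0,0,0,0,0,0.175],[0,0,0,0,0,0],[0,0,0,0,0,0]]]'
python3 - <<'E'
from h import *
s=get_state();m=R.from_quat(s["eef_rot"]).as_matrix();print("yaw",np.degrees(np.arctan2(m[1,0],m[0,0])),"want 1.55")
E
```

```text
clock: 75.4
tool_pos: [0.5941, 0.1272, 0.0335]
eef_rot: [0.756, 0.654, -0.002, -0.0]
contact_force: [-0.2, -0.3, -0.5]
opening: 0.454
finger_force: 0.0
clock: 76.03
tool_pos: [0.5952, 0.129, 0.0354]
eef_rot: [0.756, 0.655, -0.0, 0.0]
contact_force: [-1.1, -0.5, 6.6]
opening: 0.11
finger_force: 50.0
clock: 76.53
tool_pos: [0.5951, 0.1289, 0.0464]
eef_rot: [0.756, 0.655, -0.0, -0.0]
contact_force: [3.5, 0.4, -9.2]
opening: 0.105
finger_force: 50.0
clock: 77.78
tool_pos: [0.5957, 0.1282, 0.0466]
eef_rot: [1.0, 0.015, 0.0, 0.001]
contact_force: [5.5, -1.4, -8.5]
opening: 0.103
finger_force: 50.0
yaw 1.6915369043564135 want 1.55
```

```bash
python3 -m jog '[[[0,0,0.006,0,0,0],[0,0,0.006,0,0,0],[0,0,0,0,0,0],[0,0,0,0,0,0]]]'
python3 -m jog '[[[0,0,0,0,0,0],[0,0,0,0,0,0],[0,0,0,0,0,0],[0,0,-0.04,0,0,0],[0,0,-0.05,0,0,0],[0,0,0,0,0,0]]]' 0.04
python3 -m jog '[[[0,0,0,0,0,-0.1713],[0,0,0,0,0,-0.1713],[0,0,0,0,0,-0.1713],[0,0,0,0,0,-0.1713],[0,0,0,0,0,-0.1713],[0,0,0,0,0,-0.1713],[0,0,0,0,0,-0.1713],[0,0,0,0,0,-0.1713],[0.05,0,0,0,0,0],[0.05,0,0,0,0,0],[0,0,0,0,0,0],[0,0,0,0,0,0]]]' 0.04
python3 - <<'E'
from h import *
s=get_state();m=R.from_quat(s["eef_rot"]).as_matrix();print("yaw",np.degrees(np.arctan2(m[1,0],m[0,0])),"want 80.2");print("rel",(m.T@(np.array([.6053,.2418,.033])-s["tool_pos"])).round(4))
E
```

```text
clock: 78.28
tool_pos: [0.5958, 0.1282, 0.0354]
eef_rot: [1.0, 0.014, 0.0, 0.0]
contact_force: [1.8, -3.1, 2.4]
opening: 0.109
finger_force: 50.0
clock: 79.03
tool_pos: [0.5973, 0.1296, 0.1282]
eef_rot: [1.0, 0.014, 0.003, -0.001]
contact_force: [0.3, 0.2, -0.2]
opening: 0.454
finger_force: 0.0
clock: 80.53
tool_pos: [0.6111, 0.2267, 0.1234]
eef_rot: [0.765, 0.644, -0.002, -0.0]
contact_force: [0.1, -0.9, -1.0]
opening: 0.452
finger_force: 0.0
yaw 80.15895754253499 want 80.2
rel [ 0.0142 -0.008   0.0904]
```

```bash
python3 -m jog '[[[0.0142,-0.008,0.02,0,0,0],[0,0,0.02,0,0,0],[0,0,0.03,0,0,0],[0,0,0.019,0,0,0],[0,0,0,0,0,0]]]'
python3 -m jog '[[[0,0,0,0,0,0],[0,0,0,0,0,0],[0,0,0,0,0,0],[0,0,0,0,0,0],[0,0,0,0,0,0]]]' 0.0 50
python3 -m jog '[[[0,0,-0.006,0,0,0],[0,0,-0.006,0,0,0],[0,0,0,0,0,0],[0,0,0,0,0,0]]]'
python3 -m jog '[[[0,0,0,0,0,0.17],[0,0,0,0,0,0.17],[0,0,0,0,0,0.17],[0,0,0,0,0,0.17],[0,0,0,0,0,0.17],[0,0,0,0,0,0.17],[0,0,0,0,0,0.17],[0,0,0,0,0,0.17],[0,0,0,0,0,0],[0,0,0,0,0,0]]]'
python3 - <<'E'
from h import *
s=get_state();m=R.from_quat(s["eef_rot"]).as_matrix();print("yaw",np.degrees(np.arctan2(m[1,0],m[0,0])),"want 2.35")
E
```

```text
clock: 81.15
tool_pos: [0.605, 0.2418, 0.0333]
eef_rot: [0.765, 0.644, -0.003, -0.001]
contact_force: [0.9, 0.4, 0.2]
opening: 0.454
finger_force: 0.0
clock: 81.78
tool_pos: [0.6059, 0.2431, 0.0364]
eef_rot: [0.765, 0.644, -0.001, -0.001]
contact_force: [-3.2, -0.2, 5.8]
opening: 0.104
finger_force: 50.0
clock: 82.28
tool_pos: [0.6059, 0.2431, 0.047]
eef_rot: [0.765, 0.644, -0.001, -0.001]
contact_force: [-1.2, 2.3, -9.6]
opening: 0.109
finger_force: 50.0
clock: 83.52
tool_pos: [0.6068, 0.242, 0.0474]
eef_rot: [1.0, 0.02, -0.0, 0.001]
contact_force: [1.5, -0.7, -8.2]
opening: 0.109
finger_force: 50.0
yaw 2.3434918263918494 want 2.35
```

```bash
python3 -m jog '[[[0,0,0.006,0,0,0],[0,0,0.006,0,0,0],[0,0,0,0,0,0],[0,0,0,0,0,0]]]'
python3 -m jog '[[[0,0,0,0,0,0],[0,0,0,0,0,0],[0,0,0,0,0,0],[0,0,-0.04,0,0,0],[0,0,-0.05,0,0,0],[0,0,-0.05,0,0,0],[0,0,0,0,0,0]]]' 0.04
python3 -m jog '[[[-0.01,0.045,-0.02,0,0,0.06],[-0.01,0.045,-0.02,0,0,0.057],[-0.01,0.045,0,0,0,0],[0,0,0,0,0,0],[0,0,0,0,0,0]]]'
python3 - <<'E'
from h import *
import pickle
c=cam("wrist");pickle.dump(c,open("w12.pkl","wb"))
E
python3 -m jog '[[[0,0.05,0,0,0,0],[0,0.05,0,0,0,0],[0,0.05,0,0,0,0],[0,0.05,0,0,0,0],[0,0.05,0,0,0,0],[0,0.05,0,0,0,0],[0,0.05,0.02,0,0,0],[0,0,0.02,0,0,0],[0,0,0,0,0,0],[0,0,0,0,0,0]]]' 0.088
python3 - <<'E'
from h import *
import pickle
c=cam("wrist");pickle.dump(c,open("w13.pkl","wb"));print(pile(c,.041))
a=pickle.load(open("w12.pkl","rb"))[0]; b=c[0]
cv2.imwrite("pics/f1.png",np.vstack([cv2.resize(a[:270],(704,297)),cv2.resize(b[:270],(704,297))])[:,:,::-1])
s=get_state();m=R.from_quat(s["eef_rot"]).as_matrix();print("yaw",np.degrees(np.arctan2(m[1,0],m[0,0])))
E
```

```text
clock: 84.02
tool_pos: [0.6068, 0.242, 0.0364]
eef_rot: [1.0, 0.019, -0.0, 0.0]
contact_force: [-1.0, -2.8, 3.5]
opening: 0.107
finger_force: 50.0
clock: 84.9
tool_pos: [0.6097, 0.244, 0.1801]
eef_rot: [1.0, 0.019, 0.004, -0.002]
contact_force: [-0.9, -0.5, -0.3]
opening: 0.455
finger_force: 0.0
clock: 85.52
tool_pos: [0.5737, 0.1096, 0.2149]
eef_rot: [0.999, -0.039, -0.001, -0.0]
contact_force: [-0.9, 0.1, -1.0]
opening: 0.454
finger_force: 0.0
clock: 86.82
tool_pos: [0.5478, -0.2386, 0.1761]
eef_rot: [0.999, -0.038, -0.0, -0.0]
contact_force: [0.2, -0.5, -0.4]
opening: 1.001
finger_force: 0.0
(array([ 0.63694867, -0.26409241]), [50.229366302490234, 79.47052001953125], np.float32(-4.312767), (np.int64(12), np.int64(5)))
yaw -4.341677045548442
```

View pics/f1.png

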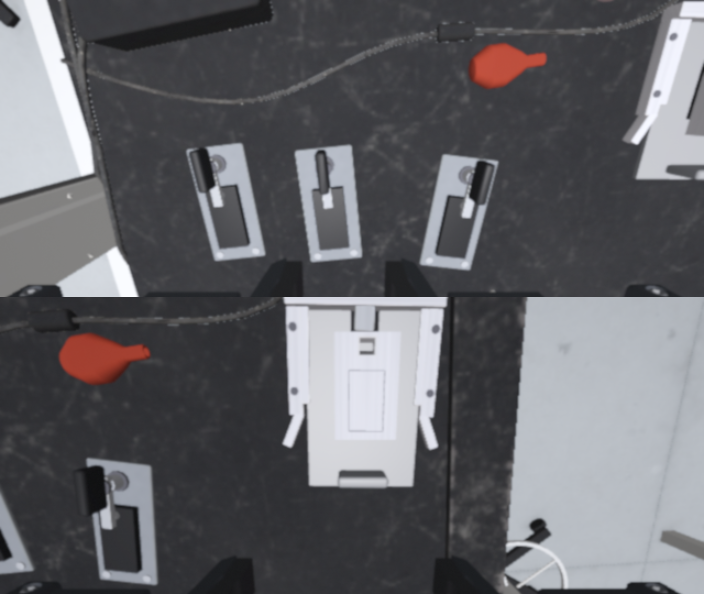

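The fingers are all down over their empty seats. The pile is flush, about 50.2 x 79.5 mm in the image, and the tray is in the dock with its pull at (361,478). I'll press gently on the pull with closed fingers to make sure the tray is fully home.

```bash
python3 -m jog '[[[-0.0235,0.018,0.03,0,0,0],[0,0,0.04,0,0,0],[0,0,0.04,0,0,0],[0,0,0.035,0,0,0],[0,0,0.014,0,0,0],[0,0,0,0,0,0],[0,0,0,0,0,0]]]' 0.0 20
python3 -m jog '[[[0.005,0,0,0,0,0],[0.004,0,0,0,0,0],[0.003,0,0,0,0,0],[0,0,0,0,0,0]]]'
for k in 1; do python3 -m jog '[[[0.002,0,0,0,0,0],[0,0,0,0,0,0]]]';python3 -m jog '[[[0.002,0,0,0,0,0],[0,0,0,0,0,0]]]';python3 -m jog '[[[0.002,0,0,0,0,0],[0,0,0,0,0,0]]]'; done | grep -E "pos|contact"
```

```text
clock: 87.75
tool_pos: [0.5226, -0.2568, 0.0183]
eef_rot: [0.999, -0.039, 0.001, 0.001]
contact_force: [-0.5, 0.5, 0.5]
opening: 0.23
finger_force: 0.0
clock: 88.25
tool_pos: [0.5339, -0.2574, 0.017]
eef_rot: [0.999, -0.039, -0.0, 0.0]
contact_force: [-0.5, 0.0, -0.5]
opening: 0.004
finger_force: 0.0
tool_pos: [0.5356, -0.2576, 0.0168]
contact_force: [-0.2, -0.4, 0.6]
tool_pos: [0.5376, -0.2577, 0.0169]
contact_force: [-0.9, -0.4, -0.5]
tool_pos: [0.5397, -0.2579, 0.0169]
contact_force: [0.3, 0.3, -0.6]
```

```bash
(python3 -m jog '[[[0.002,0,0,0,0,0],[0,0,0,0,0,0]]]';python3 -m jog '[[[0.002,0,0,0,0,0],[0,0,0,0,0,0]]]';python3 -m jog '[[[0.001,0,0,0,0,0],[0,0,0,0,0,0]]]';python3 -m jog '[[[0.001,0,0,0,0,0],[0,0,0,0,0,0]]]') | grep -E "pos|contact"
```

```text
tool_pos: [0.5417, -0.2581, 0.0169]
contact_force: [0.9, -0.9, 0.0]
tool_pos: [0.5437, -0.2582, 0.0169]
contact_force: [-0.6, -0.6, 0.2]
tool_pos: [0.5445, -0.2583, 0.0169]
contact_force: [-0.9, -0.8, 0.1]
tool_pos: [0.5451, -0.2583, 0.0168]
contact_force: [-0.6, 1.0, 0.9]
```

```bash
(python3 -m jog '[[[0.001,0,0,0,0,0],[0,0,0,0,0,0]]]';python3 -m jog '[[[0.001,0,0,0,0,0],[0,0,0,0,0,0]]]';python3 -m jog '[[[0.001,0,0,0,0,0],[0,0,0,0,0,0]]]';python3 -m jog '[[[0.001,0,0,0,0,0],[0,0,0,0,0,0]]]') | grep -E "pos|contact"
```

```text
tool_pos: [0.5451, -0.2584, 0.0168]
contact_force: [-4.9, 0.7, 3.2]
tool_pos: [0.5451, -0.2584, 0.0168]
contact_force: [-6.1, 0.1, 4.5]
tool_pos: [0.5452, -0.2583, 0.0167]
contact_force: [-8.8, 1.2, 5.9]
tool_pos: [0.5451, -0.2583, 0.0167]
contact_force: [-9.6, 1.6, 7.7]
```

```bash
python3 -m jog '[[[-0.008,0,0,0,0,0],[-0.012,0,0,0,0,0],[-0.01,0,0,0,0,0],[0,0,-0.04,0,0,0],[0,0,-0.05,0,0,0],[0.01,0,-0.05,0,0,0],[0.02,0,-0.02,0,0,0],[0,0,0,0,0,0],[0,0,0,0,0,0]]]'
python3 - <<'E'
from h import *
c=cam("wrist");print(pile(c,.041));g=cv2.cvtColor(c[0],cv2.COLOR_RGB2GRAY)
t=cam("top");cv2.imwrite("pics/end.png",t[0][:,:,::-1])
T=cv2.imread("pics/top0.png");T=cv2.resize(T,(640,400))
d=cv2.absdiff(cv2.GaussianBlur(T,(5,5),0),cv2.GaussianBlur(t[0][:,:,::-1].copy(),(5,5),0)).max(2)
for n,(u,v) in dict(timer=(427,342),tape=(275,356),usb=(368,330),bulb=(432,189),bottle=(486,150)).items():
    u=int(u/1.25);v=int(v/1.25);print(n,d[v-25:v+25,u-25:u+25].max())
E
```

```text
clock: 92.12
tool_pos: [0.5478, -0.2581, 0.1755]
eef_rot: [0.999, -0.039, -0.002, -0.0]
contact_force: [-0.2, 0.1, 0.4]
opening: 0.004
finger_force: 0.0
(array([ 0.63711041, -0.26410333]), [50.256317138671875, 79.41588592529297], np.float32(-4.3747864), (np.int64(12), np.int64(5)))
timer 9
tape 3
usb 6
bulb 4
bottle 3
```

The pile is still square and nothing else on the bench has moved, so I'm handing in the job.

```bash
python3 -c "
from plant import *
print(finish_job())"
```

```text
the job is handed in; nothing more can be done
None
```

The job is handed in at about 92 s: the tray is turned and hard against its end stop, all three plates are stacked square on the pad, every finger is back down over its empty seat, and the bystanders have not moved.

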